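# Turn the cap plate onto the capsule filler and hold its clamp arm open

### The job

We are closing a batch on the capsule filler: pick the loaded cap plate off its stand, turn it over so that the cap mouths face down, and seat it fully down over the two guide pins on the body plate, without dropping it. Then let go of it, take hold of or push the upright black grip on the sprung clamp arm, swing the arm in towards the body plate past its third and last click, and finish while still holding it there - it does not latch, so do not let go. Leave the cap plate seated and the other things on the counter where they are.

Things in the scene. Friction and masses are not known exactly. Their poses are not given: they have to be found in the camera images.
- cap_plate: loose white plate 64 (x) x 68 (y) x 16 mm (z), about 75 g, origin at its centre; starts on the stand, own z up. +z face: flat, 20 dark open cap mouths. -z face (on top at the end): 3 mm raised rim, 5 mm wide, round 20 cap domes below rim height. In the middle of the ends x = -32 and +32: a notch 12 wide (y), 10 deep (x), for the pins. Grip the plain sides y = -34, +34; turned half round fits too
- stand: fixed aluminium stand under the cap plate: block 56 (x) x 46 (y) mm, flat top 40 mm above the counter, on a foot 100 x 56 x 6 mm; origin on the counter under its centre. The cap plate starts centred and lined up on it, overhanging 4 mm in x and 11 mm in y on each side. Its top may be used as a rest
- filler: fixed capsule filler; origin on the counter under the centre of its white board, 214 (x) x 234 (y) mm, top 18 mm above the counter, 24 mm high rails along both y sides. On it: the body plate (own y > 0) and the clamp arm (own y < 0). Own x points away from the robot at yaw 0. A steel gate plate, under 27 mm high, shows on both y sides of the body plate, up to 24 mm past +y
- body_plate (a point): centre of the body plate's top, axes as the filler's, at filler (0, 60, 46 mm): white block 76 (x) x 60 (y) mm, 20 capsule bodies flush in it. Two steel guide pins, 7 mm diameter, 25 mm high with the top 8 mm tapered, at x = -28 and +28, y = 0. A seated cap plate has its centre 8 mm above this point, its x along the filler's x either way, and 2.5 mm play on the pins
- clamp_lever: the clamp arm: aluminium bar from its upright hinge at filler (60, -25 mm) to the black grip post; origin on the hinge axis at counter height, own x along the bar towards the grip
- grip_post (a point): upright black cylinder, 16 mm diameter, 38 mm tall, at the free end of the clamp arm, 135 mm from the pivot; this point is its foot, on the arm's top face 48 mm above the counter (top at 86). The arm is a bar 16 wide, 8 mm thick; a pawl knob on it, 72 mm from the pivot, is 67 mm above the counter. Pinch it from above or push it from its outer (-y) side
- clamp_arm (a joint): clamp arm angle q, rad: 0 at rest, grows as the grip swings in to filler +y (clockwise from above), inner stop 0.58. Pivot to grip in the filler's frame: 0.135 m * (-cos(0.58-q), -sin(0.58-q)). Spring at the grip: about 4 N at rest, 9 N at the stop, pushing out. Pawl teeth at 0.12, 0.24, 0.36, each about 2 N more and a click; the last is over by 0.44. No latch: let go, it returns to 0
- tamper: bystander, loose: white tamper with steel pins, 62 x 66 x 36 mm, origin under its centre
- spreader: bystander, loose: clear scraper card with grey handle bar, 90 x 60 x 14 mm, origin under its centre
- spatula: bystander, loose: steel scoop 190 mm long along own x, 20 mm high, origin under its centre
- jar: bystander, loose: white jar 72 mm diameter, 85 mm tall, origin under its centre
- amber_bottle: bystander, loose: amber bottle 54 mm diameter, 110 mm tall, origin under its centre
- beaker: bystander, loose: glass beaker 70 mm diameter, 95 mm tall, origin under its centre
- mortar: bystander, loose: white bowl 104 mm diameter, 60 mm tall, origin under its centre
There are look-alikes about, which are no part of the job. Leave any red or turquoise look-alike of the cap_plate alone.

How it is judged (in metres and radians):
On the way, in this order (a step that is already met when the one before it is completed fails the run):
1. the cap plate lies mouths down, seated over both guide pins on the body plate, and is let go (horizontal distance between cap_plate and body_plate below 0.005 m and z of cap_plate in the frame of body_plate between 0.005 and 0.0105 m and angle between cap_plate's own z axis and vertical above 3.05 rad and angle between the x axis of cap_plate and the x axis of body_plate, either way round below 0.15 rad and contact force between the fingers and cap_plate below 0.1 N), for 0.3 s.
2. the clamp arm is swung in past its last click (value of joint clamp_arm above 0.45 rad), for 0.2 s.
At the end, for the whole second after the job is handed in: finishes holding: fingers press the clamp arm with over 3 N, arm beyond 0.45 rad (past its last click); cap plate untouched, at rest, mouths down on the body plate: centre within 5 mm in plan, 5 to 10.5 mm above it, tilted under 5 and turned under 9 degrees from the filler's axes, either way round (all of step 1 and linear speed of cap_plate below 0.02 m/s and value of joint clamp_arm above 0.45 rad and contact force between the fingers and clamp_lever above 3 N); the arm keeps its last pose, push and grip.
It fails at once if the cap plate is dropped (falls free faster than 0.9 m/s) (linear speed of cap_plate above 0.9 m/s and contact force between the fingers and cap_plate below 0.05 N).
It fails at once if one of the other things on the counter is shifted by more than 30 mm or tipped over (distance of any of tamper, spreader, spatula, jar, amber_bottle, beaker, mortar from where it was at the start of the episode above 0.03 m or angle between any of tamper, spreader, spatula, jar, amber_bottle, beaker, mortar's own z axis and vertical above 0.5 rad).
It also fails if it takes over 72 s, if anything falls off the work surface, if the arm or the gripper's body presses on something with over 40 N, if the wrist force passes 120 N, or if a joint passes its speed limit or range.

### The arm

A 6-joint arm with a two-finger parallel gripper is mounted at the origin on the work surface. World frame = base frame: x ahead of the robot, y to its left, z up, the work surface at z = 0. Lengths are in m, angles in degrees, forces in N, time in s.
With the tool pointing down it reaches from about 0.375 to 0.9 m from the base axis. Payload 3.1 kg.
Tool frame: the origin (TCP) lies midway between the tips of the shut fingers; the grasp point (between the pads) lies 19 mm behind it; z points along the fingers, y is the line along which they close (so a half turn about z gives the same grasp; the last joint's range is limited). The gripper opens to 87 mm and grips with 3 to 60 N. Pads are 19 mm wide; open, the fingers measure 117 mm over their backs; the gripper's body (75 mm by 190 mm) begins 51 mm behind the grasp point.
Start: joints at [61.908, 30.224, 82.088, -0, 67.689, -10.227], TCP at [0.192, 0.595, 0.194] pointing down, gripper open.
Joint ranges: [-176.69, 176.69], [-43.24, 126.21], [12.49, 139.97], [-82, 262], [0, 151.66], [-163.58, 163.58]. Speed limits (degrees/s): [159.86, 159.86, 180, 180, 180, 180].

### API

Orientations are given as a 3x3 rotation matrix whose columns are the frame's x, y, z axes.
In Python, from rig import bot, capture gives the robot as it stands.
- The arm moves only by the shell command python3 -m handwheel 'ROWS'. ROWS is rows parted by semicolons, their numbers by spaces, 1 to 20 of them, each of 7 numbers: dx, dy, dz in m, then a rotation vector rx, ry, rz in degrees, then the opening from 0.0 (shut) to 1.0 (fully open); each row is the pose to reach, as a shift and turn from the pose commanded when the command began, along the tool's axes at that moment; what a row does not reach only later rows make up. A row lasts 1/10 s, in which the tool goes at most 0.05 m and 8.59 degrees, less where a joint would pass 70% of its speed; a pose out of reach is approached as far as the arm can. The fingers move at their own pace and stop on an object; the grip force is fixed at half the most. Time passes only in rows, so rows that do not move let the fingers close. It prints the time, the measured TCP pose, the force, the opening and the grip force at its end.
- bot.read_state(): the state, without advancing time (a new reading comes with each control period).
- capture(name): name is "scene" or "top" or "wrist"; returns a dict with "color" (480x640x3 uint8, red, green, blue), "K" (3x3 intrinsics, pixels), "D" ([k1, k2, p1, p2, k3] as OpenCV has them; the pictures are not rectified), "view" (4x4, takes a point from world to camera coordinates); the wrist camera has in their place "mount" (4x4, takes a point from camera to tool coordinates, whose origin is the TCP and whose axes are the flange's). Camera axes: x right, y up, looking along -z (the intrinsics and any distortion apply to the point x, -y, -z); pixel columns grow to the right and rows downward; lengths in m; the calibration is good to about 2 mm. A picture is of the moment at which its call begins: read the wrist's pose just before it. There is no depth.
- bot.hand_in(): hands the job in; it is judged then, once.
The state is a dict: "time_s": time; "joint_positions": joint angles; "qvel": joint speeds; "tau": joint torques, N m; "position": TCP position; "tcp_rot": TCP orientation; "force": force on the tool from outside, world axes, zero at the start; "moment": the same for the moment, N m; "opening": opening from 0.0 (shut) to 1.0 (fully open); "grasp_force": force on a finger pad.
Only numpy, scipy, OpenCV 4.12 (cv2) and the standard library are available. Lean on these libraries where they do the work, as an engineer would, in place of code of your own. Each camera call takes 0.05 s, during which the arm holds its last target. There are 200 camera calls.

## Working session

There is one attempt and no reset: what is moved stays moved. The work goes in short steps, Python scripts to look and compute and a shell command to move; the robot and the scene stay as the last step left them, time stands still between calls to the robot, and variables do not carry over. Pictures are saved under pics/ and viewed, at most 10 in all, crops included, and the job is handed in when it is done.

```bash
mkdir -p pics; ls; python3 - <<'E'
from rig import bot,capture
import cv2,numpy as np
s=bot.read_state();print(s)
for n in("scene","top"):
    c=capture(n);cv2.imwrite(f"pics/{n}0.png",c["color"][:,:,::-1]);np.savez(f"{n}0.npz",**c)
    print(n,c["K"],c["D"],c["view"])
E
```

```text
pics
{'time_s': 0.0, 'joint_positions': array([ 6.19092781e+01,  3.02768603e+01,  8.21558631e+01, -1.51587931e-03,
        6.76891688e+01, -1.02265086e+01]), 'qvel': array([-0.03852299,  0.09879417, -0.04031661,  0.02161342,  0.10219532,
        0.02356303]), 'tau': array([ 1.97054243e-05, -4.40033340e+01, -1.76591241e+01,  6.33000769e-02,
        5.80991060e-02, -1.44478104e-04]), 'position': array([0.19132166, 0.59417031, 0.19339718]), 'tcp_rot': array([[-9.51789108e-01,  3.06751583e-01, -9.80142306e-04],
       [ 3.06752945e-01,  9.51787300e-01, -1.88834050e-03],
       [ 3.53635560e-04, -2.09796346e-03, -9.99997737e-01]]), 'force': array([ 0.82759346, -0.63887562,  0.28345186]), 'moment': array([-0.06547492, -0.00222733,  0.02336669]), 'grasp_force': 0.0, 'opening': 1.001551840594349}
scene [[436.74618871   0.         323.44422195]
 [  0.         436.74618871 237.72212423]
 [  0.           0.           1.        ]] [-0.09102064  0.          0.          0.          0.        ] [[ 0.59586165  0.80308099  0.0031334  -0.30735375]
 [-0.54337392  0.40028778  0.73791225  0.25589244]
 [ 0.59134904 -0.44139621  0.6748894  -1.49899656]
 [ 0.          0.          0.          1.        ]]
top [[489.98408387   0.         313.59117713]
 [  0.         489.98408387 249.39409719]
 [  0.           0.           1.        ]] [-0.02546848  0.          0.          0.          0.        ] [[ 0.020972   -0.99976763  0.00498638 -0.04805718]
 [ 0.9858448   0.02150925  0.16627501 -0.57360627]
 [-0.16634362  0.00142868  0.98606681 -0.98574467]
 [ 0.          0.          0.          1.        ]]
```

View pics/top0.png

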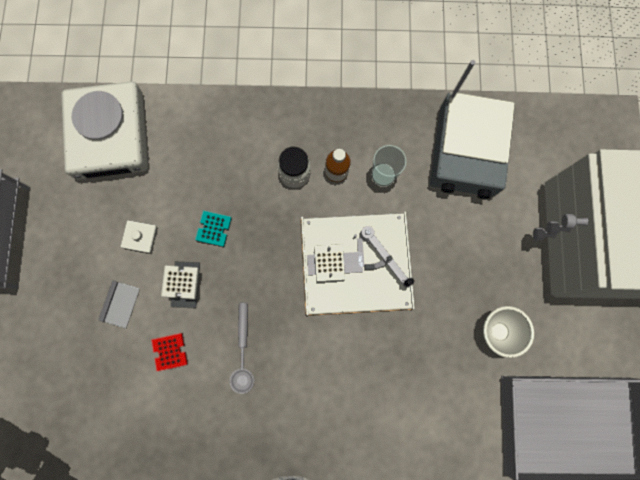

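View pics/scene0.png

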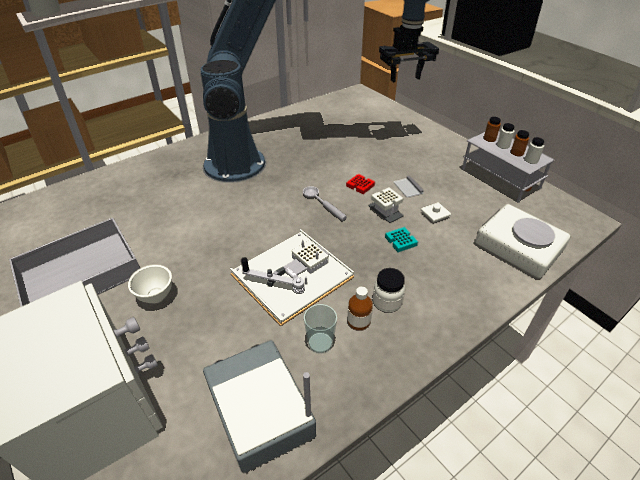

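Candidates for cap_plate in the top view are the white plate on the stand (181,283), the red look-alike (169,352), the turquoise look-alike (214,229), the tamper (139,237) and the body plate (330,263). By the description I choose the white plate with 20 dark mouths on the stand, at (181,283). In the scene view it is at (388,198). The filler board centre is near (357,263) and the grip post near (408,283). I'll check with a close crop and measure.

```bash
cat >h.py <<'E'
import numpy as np,cv2
def ray(c,px):
    u=cv2.undistortPoints(np.float64(px).reshape(-1,1,2),c["K"],np.float64(c["D"])).reshape(-1,2)
    R=c["view"][:3,:3];t=c["view"][:3,3]
    d=np.c_[u[:,0],-u[:,1],-np.ones(len(u))]@R
    return -R.T@t,d
def onplane(c,px,z):
    o,d=ray(c,px);return o+d*((z-o[2])/d[:,2])[:,None]
def wrist(capture,bot):
    s=bot.read_state();c=dict(capture("wrist"))
    T=np.eye(4);T[:3,:3]=s["tcp_rot"];T[:3,3]=s["position"]
    c["view"]=np.linalg.inv(T@c["mount"]);return c,s
E
python3 - <<'E'
from h import *
c=dict(np.load("top0.npz"));im=c["color"]
P=lambda px,z:onplane(c,px,z).round(4)
hsv=cv2.cvtColor(im,cv2.COLOR_RGB2HSV)
m=((hsv[...,1]<50)&(hsv[...,2]>190)).astype(np.uint8)
m=cv2.morphologyEx(m,cv2.MORPH_CLOSE,np.ones((5,5)))
n,l,st,ce=cv2.connectedComponentsWithStats(m)
for i in range(1,n):
    x,y,w,h,a=st[i]
    if a>300 and 90<x<430 and y>180:
        k=max(cv2.findContours((l==i).astype(np.uint8),0,1)[0],key=cv2.contourArea)
        b=cv2.boxPoints(cv2.minAreaRect(k))
        z=0.056 if x<200 else .018
        q=P(b,z);print(st[i],b.round(1).tolist(),q.tolist(),q.mean(0),[np.linalg.norm(q[j]-q[j-1]).round(4) for j in range(4)])
print("post top",P([[408,283]],.086),"hinge",P([[368,232]],.05))
a=cv2.resize(im[205:325,105:265],None,fx=4,fy=4,interpolation=cv2.INTER_CUBIC)
cv2.imwrite("pics/crop1.png",a[:,:,::-1])
E
```

```text
[ 301  212  113  102 9046] [[300.8999938964844, 217.0], [408.20001220703125, 211.0], [413.5, 307.6000061035156], [306.29998779296875, 313.6000061035156]] [[0.6511, -0.0065, 0.018], [0.6699, -0.2426, 0.018], [0.4582, -0.2518, 0.018], [0.4408, -0.0232, 0.018]] [ 0.555    -0.131025  0.018   ] [np.float64(0.211), np.float64(0.2368), np.float64(0.2119), np.float64(0.2293)]
[121 221  34  31 774] [[120.5, 246.3000030517578], [125.9000015258789, 219.39999389648438], [154.60000610351562, 225.10000610351562], [149.1999969482422, 252.0]] [[0.5709, 0.3697, 0.056], [0.629, 0.3633, 0.056], [0.6179, 0.3014, 0.056], [0.5601, 0.3084, 0.056]] [0.594475 0.3357   0.056   ] [np.float64(0.0622), np.float64(0.0585), np.float64(0.0629), np.float64(0.0582)]
[162 266  35  32 943] [[161.60000610351562, 295.6000061035156], [163.60000610351562, 265.3999938964844], [196.39999389648438, 267.6000061035156], [194.3000030517578, 297.79998779296875]] [[0.4696, 0.2758, 0.056], [0.5326, 0.2761, 0.056], [0.5295, 0.2074, 0.056], [0.4666, 0.2078, 0.056]] [0.499575 0.241775 0.056   ] [np.float64(0.0681), np.float64(0.063), np.float64(0.0688), np.float64(0.0629)]
post top [[ 0.5037 -0.2271  0.086 ]] hinge [[ 0.6141 -0.1504  0.05  ]]
```

View pics/crop1.png

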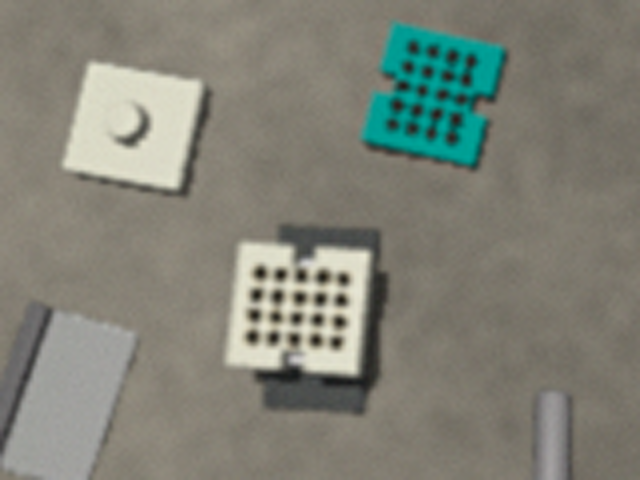

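The crop shows the white 4x5-mouth plate with notches at crop (305,258) and (292,358), so its own x lies along world x, and it is lying on the stand. The choice is confirmed.

To turn it over:
1. Pick with a lean.
2. Stand the plate on its end on the stand.
3. Regrip from the other side.
4. Finish inverted.

```bash
cat >>h.py <<'E'
from scipy.spatial.transform import Rotation as Ro
def Rzy(z,y):
    z=np.array(z,float);z/=np.linalg.norm(z);y=np.array(y,float);y-=z*(y@z);y/=np.linalg.norm(y)
    return np.c_[np.cross(y,z),y,z]
def goal(bot,R,g):   # g = wanted grasp point
    s=bot.read_state();R0=s["tcp_rot"]
    p=np.array(g)+.019*R[:,2]
    d=R0.T@(p-s["position"]);r=Ro.from_matrix(R0.T@R).as_rotvec(degrees=True)
    print("t",s["time_s"],"d",d.round(4),"rot",r.round(2),"rows",max(np.linalg.norm(d)/.05,np.linalg.norm(r)/8.59).round(1),"q",s["joint_positions"].round(0))
E
python3 - <<'E'
from h import *;from rig import bot
a=np.radians(35);y=np.radians(-1.5);cx,sx=np.cos(y),np.sin(y)
d=np.array([-np.sin(a)*cx,-np.sin(a)*sx,-np.cos(a)])
R=Rzy(d,[-sx,cx,0])
goal(bot,R,np.array([.4995,.242,.048])-.11*d)
E
```

```text
t 0.1 d [-0.4514 -0.2259  0.0712] rot [  4.9   34.72 -15.88] rows 10.2 q [ 62.  30.  82.  -0.  68. -10.]
```

```bash
python3 -m handwheel '-.25 -.12 .02 2 17 -8 1;-.4514 -.2259 .0712 4.9 34.72 -15.88 1;-.4514 -.2259 .0712 4.9 34.72 -15.88 1;-.4514 -.2259 .0712 4.9 34.72 -15.88 1;-.4514 -.2259 .0712 4.9 34.72 -15.88 1;-.4514 -.2259 .0712 4.9 34.72 -15.88 1;-.4514 -.2259 .0712 4.9 34.72 -15.88 1;-.4514 -.2259 .0712 4.9 34.72 -15.88 1;-.4514 -.2259 .0712 4.9 34.72 -15.88 1;-.4514 -.2259 .0712 4.9 34.72 -15.88 1;-.4514 -.2259 .0712 4.9 34.72 -15.88 1;-.4514 -.2259 .0712 4.9 34.72 -15.88 1;-.4514 -.2259 .0712 4.9 34.72 -15.88 1;-.4514 -.2259 .0712 4.9 34.72 -15.88 1'
python3 - <<'E'
from h import *;from rig import bot,capture
a=np.radians(35);y=np.radians(-1.5);cx,sx=np.cos(y),np.sin(y)
d=np.array([-np.sin(a)*cx,-np.sin(a)*sx,-np.cos(a)])
R=Rzy(d,[-sx,cx,0])
goal(bot,R,np.array([.4995,.242,.048]))
c,s=wrist(capture,bot);cv2.imwrite("pics/w1.png",c["color"][:,:,::-1])
print(c["mount"].round(3),c["K"])
E
```

```text
time_s: 1.5
position: [0.5505, 0.2429, 0.1234]
tcp_rot: [[-0.819, 0.024, -0.574], [0.019, 1.0, 0.016], [0.574, 0.002, -0.819]]
force: [-0.3, -0.9, -1.2]
opening: 0.999
grasp_force: 0.0
t 1.5 d [-0.0015 -0.0023  0.11  ] rot [ 0.03 -0.02  0.16] rows 2.2 q [ 10.  50.  62.   7. 102. -80.]
[[-0.     0.969  0.248  0.067]
 [ 1.     0.     0.001 -0.001]
 [ 0.001  0.248 -0.969 -0.19 ]
 [ 0.     0.     0.     1.   ]] [[359.58009633   0.         320.23737365]
 [  0.         359.58009633 237.85780162]
 [  0.           0.           1.        ]]
```

View pics/w1.png

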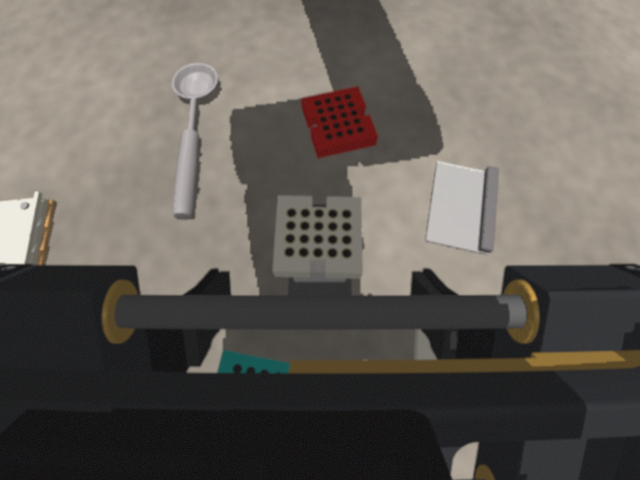

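The wrist view shows the white plate at (319,237) with its sides level, centred between the fingers. The red look-alike is behind it at (340,122). The lateral aim is good, so I go down and grip.

```bash
python3 -m handwheel '-.0015 -.001 .04 0 0 0 1;-.0015 -.001 .08 0 0 0 1;-.0015 -.001 .1 0 0 0 1;-.0015 -.001 .11 0 0 0 1;-.0015 -.001 .11 0 0 0 1;-.0015 -.001 .11 0 0 0 0;-.0015 -.001 .11 0 0 0 0;-.0015 -.001 .11 0 0 0 0;-.0015 -.001 .11 0 0 0 0;-.0015 -.001 .11 0 0 0 0;-.0015 -.001 .11 0 0 0 0;-.0015 -.001 .11 0 0 0 0;-.0015 -.001 .11 0 0 0 0'
```

```text
time_s: 2.85
position: [0.4914, 0.2422, 0.0327]
tcp_rot: [[-0.821, 0.027, -0.571], [0.021, 1.0, 0.017], [0.571, 0.002, -0.821]]
force: [2.8, 0.4, 5.1]
opening: 0.762
grasp_force: 30.0
```

```bash
python3 -m handwheel '.03 0 -.043 0 0 0 0;.05 0 -.072 0 0 0 0;.0685 0 -.0985 0 0 0 0;.0685 0 -.0985 0 0 0 0'
python3 - <<'E'
from h import *;from rig import bot
s=bot.read_state();R=s["tcp_rot"];y=R[:,1];print(s["opening"],s["grasp_force"],s["position"])
x=np.cross(y,[0,0,1]);PA=Rzy([0,0,1],y)
T=PA.T@R;PB=np.array([[0,1,0],[0,0,1],[1,0,0]],float)
RB=PB@T;np.save("RB.npy",RB);print(RB.round(3))
goal(bot,RB,[.4995,.242,.0747+.09])
E
```

```text
time_s: 3.25
position: [0.4924, 0.2424, 0.1555]
tcp_rot: [[-0.823, 0.026, -0.567], [0.02, 1.0, 0.017], [0.567, 0.003, -0.824]]
force: [2.1, -0.1, -1.0]
opening: 0.762
grasp_force: 30.0
0.7618702697619458 29.97126717818901 [0.49236578 0.24242429 0.15549151]
[[-0.002  1.     0.003]
 [ 0.567  0.003 -0.824]
 [-0.824  0.    -0.567]]
t 3.25 d [-0.0071 -0.0159 -0.0031] rot [ 17.6  -70.19  94.66] rows 13.9 q [ 10.  44.  71.   7.  99. -79.]
```

```bash
python3 -m handwheel '0 0 -.03 4 -18 24 0;0 0 -.03 9 -35 47 0;0 0 -.03 9 -35 47 0;0 0 -.03 9 -35 47 0;0 0 -.03 9 -35 47 0;0 0 -.03 9 -35 47 0;-.0071 -.0159 -.0031 17.6 -70.19 94.66 0;-.0071 -.0159 -.0031 17.6 -70.19 94.66 0;-.0071 -.0159 -.0031 17.6 -70.19 94.66 0;-.0071 -.0159 -.0031 17.6 -70.19 94.66 0;-.0071 -.0159 -.0031 17.6 -70.19 94.66 0;-.0071 -.0159 -.0031 17.6 -70.19 94.66 0;-.0071 -.0159 -.0031 17.6 -70.19 94.66 0;-.0071 -.0159 -.0031 17.6 -70.19 94.66 0;-.0071 -.0159 -.0031 17.6 -70.19 94.66 0;-.0071 -.0159 -.0031 17.6 -70.19 94.66 0;-.0071 -.0159 -.0031 17.6 -70.19 94.66 0;-.0071 -.0159 -.0031 17.6 -70.19 94.66 0'
python3 - <<'E'
from h import *;from rig import bot,capture
goal(bot,np.load("RB.npy"),[.4995,.242,.0747])
c=capture("scene")["color"]
cv2.imwrite("pics/s2.png",cv2.resize(c[80:280,280:520],None,fx=3,fy=3)[:,:,::-1])
E
```

```text
time_s: 5.05
position: [0.4978, 0.2254, 0.1513]
tcp_rot: [[-0.007, 1.0, -0.002], [0.567, 0.003, -0.824], [-0.824, -0.007, -0.567]]
force: [-1.0, -0.1, -0.3]
opening: 0.763
grasp_force: 30.0
t 5.05 d [0.0725 0.0023 0.0488] rot [-0.24  0.    0.3 ] rows 1.7 q [ 36.  49.  76. -42.  94.  48.]
```

View pics/s2.png

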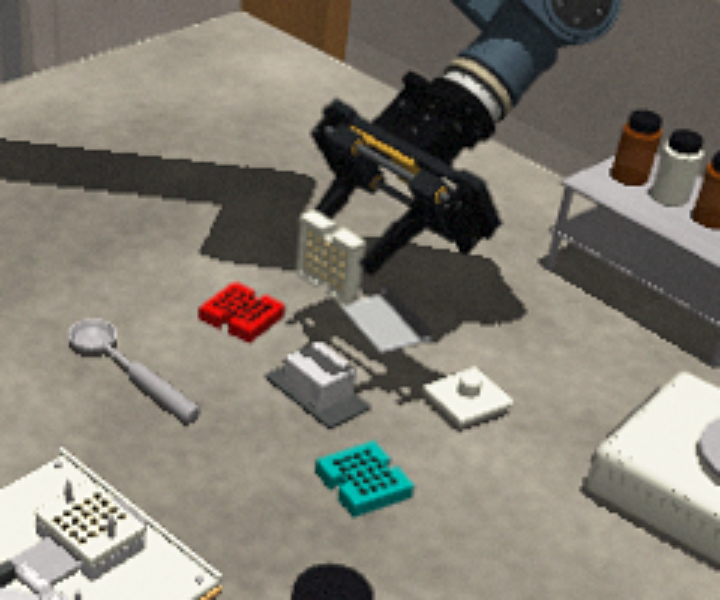

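The crop shows the plate held upright at (331,255), dome side towards the filler, with the stand clear below at (315,375). I lower it onto the stand.

```bash
python3 -m handwheel '.036 .001 .025 0 0 0 0;.06 .0023 .041 0 0 0 0;.069 .0023 .0465 -.2 0 .3 0;.0715 .0023 .048 -.2 0 .3 0;.0715 .0023 .048 -.2 0 .3 0;.0715 .0023 .048 -.2 0 .3 0'
```

```text
time_s: 5.7
position: [0.5002, 0.2272, 0.066]
tcp_rot: [[-0.0, 1.0, 0.003], [0.567, 0.003, -0.824], [-0.824, 0.002, -0.567]]
force: [0.4, 0.5, -1.4]
opening: 0.763
grasp_force: 30.0
```

```bash
python3 -m handwheel '.0008 0 .0006 0 0 0 0;.0016 0 .0011 0 0 0 0;.0016 0 .0011 0 0 0 0';python3 -m handwheel '.0008 0 .0006 0 0 0 0;.0008 0 .0006 0 0 0 0'
```

```text
time_s: 6.0
position: [0.4999, 0.2269, 0.0634]
tcp_rot: [[-0.001, 1.0, 0.003], [0.566, 0.003, -0.824], [-0.824, 0.001, -0.566]]
force: [1.0, 0.5, 1.0]
opening: 0.761
grasp_force: 30.0
time_s: 6.2
position: [0.5, 0.2266, 0.0633]
tcp_rot: [[-0.001, 1.0, 0.003], [0.564, 0.003, -0.826], [-0.826, 0.001, -0.564]]
force: [1.3, 1.3, 5.1]
opening: 0.761
grasp_force: 30.0
```

```bash
python3 -m handwheel '0 0 0 0 0 0 .9;0 0 0 0 0 0 1;0 0 0 0 0 0 1;0 0 0 0 0 0 1;0 0 -.04 0 0 0 1;0 0 -.08 0 0 0 1;0 0 -.13 0 0 0 1;-.06 0 -.17 0 0 0 1;-.06 0 -.17 0 0 0 1;-.06 0 -.17 0 0 0 1'
python3 - <<'E'
from h import *;from rig import bot,capture
e=np.radians(30);d=np.array([0,np.cos(e),-np.sin(e)]);R=Rzy(d,[1,0,0])
for nm in("top","scene"):
    c=capture(nm);np.savez(nm+"3.npz",**c)
g=np.array([.4999,.242,.074])
goal(bot,R,g-.12*d+[0,0,.10])
c=dict(np.load("scene3.npz"))["color"];c2=dict(np.load("top3.npz"))["color"]
a=cv2.resize(c[150:260,320:470],(450,330));b=cv2.resize(c2[240:350,130:250],(360,330))
cv2.imwrite("pics/s3.png",np.hstack([a,b[:,:340]])[:,:,::-1])
E
```

```text
time_s: 7.2
position: [0.5004, 0.3338, 0.2109]
tcp_rot: [[0.003, 1.0, 0.006], [0.57, 0.003, -0.822], [-0.822, 0.006, -0.57]]
force: [0.6, 0.4, -0.6]
opening: 1.0
grasp_force: 0.0
t 7.3 d [-0.1153  0.0006  0.1363] rot [-1.1000e-01  1.1549e+02  1.4000e-01] rows 13.4 q [ 42.  51.  61. -40. 108.  44.]
```

View pics/s3.png

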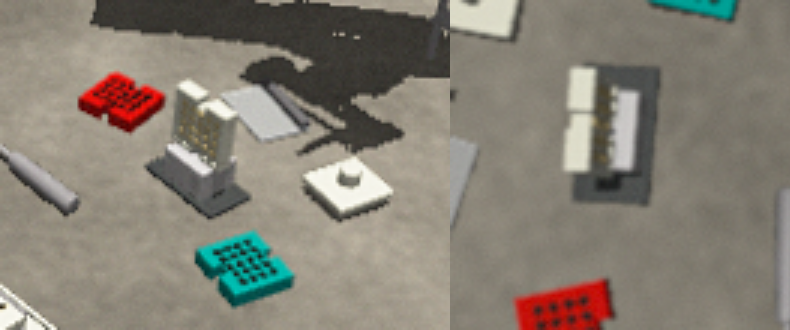

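The plate stands upright on the stand, at crop (207,125) left and (582,118) right. Now I check its exact spot and swing over to the other side.

```bash
python3 - <<'E'
from h import *
c=dict(np.load("top3.npz"));im=c["color"]
m=(im[...,2]>165).astype(np.uint8);m[:, :155]=0;m[:,193:]=0;m[:255]=0;m[:,180:]=0;m[305:]=0
k=max(cv2.findContours(m,0,1)[0],key=cv2.contourArea);r=cv2.minAreaRect(k);b=cv2.boxPoints(r)
print(r,onplane(c,b,.104).round(4),onplane(c,[r[0]],.104).round(4))
E
python3 -m handwheel '-.03 0 -.04 0 20 0 1;-.06 0 .02 0 60 0 1;-.06 0 .02 0 60 0 1;-.06 0 .02 0 60 0 1;-.06 0 .02 0 60 0 1;-.06 0 .02 0 60 0 1;-.06 0 .02 0 60 0 1;-.06 0 .02 0 60 0 1;-.1153 0 .1363 0 115.5 0 1;-.1153 0 .1363 0 115.5 0 1;-.1153 0 .1363 0 115.5 0 1;-.1153 0 .1363 0 115.5 0 1;-.1153 0 .1363 0 115.5 0 1;-.1153 0 .1363 0 115.5 0 1;-.1153 0 .1363 0 115.5 0 1;-.1153 0 .1363 0 115.5 0 1;-.1153 0 .1363 0 115.5 0 1;-.1153 0 .1363 0 115.5 0 1'
python3 - <<'E'
from h import *;from rig import bot,capture
e=np.radians(30);d=np.array([0,np.cos(e),-np.sin(e)]);R=Rzy(d,[1,0,0])
g=np.array([.4999,.242,.074])
goal(bot,R,g-.12*d);goal(bot,R,g)
E
```

```text
((171.95050048828125, 286.9950256347656), (7.6617865562438965, 18.70669937133789), 5.710593223571777) [[0.4661 0.2499 0.104 ]
 [0.5029 0.2488 0.104 ]
 [0.5017 0.2336 0.104 ]
 [0.465  0.2348 0.104 ]] [[0.4839 0.2418 0.104 ]]
time_s: 9.1
position: [0.4992, 0.1564, 0.2254]
tcp_rot: [[-0.002, 1.0, -0.005], [0.502, 0.005, 0.865], [0.865, -0.001, -0.502]]
force: [0.9, -0.2, 1.1]
opening: 1.0
grasp_force: 0.0
t 9.1 d [-0.0882  0.0007  0.049 ] rot [-0.27  0.13  0.11] rows 2.0 q [-27.  34. 104.  51.  84. -53.]
t 9.1 d [-0.088   0.0013  0.169 ] rot [-0.27  0.13  0.11] rows 3.8 q [-27.  34. 104.  51.  84. -53.]
```

```bash
python3 -m handwheel '-.045 .0007 .025 0 0 0 1;-.0882 .0007 .05 0 0 0 1;-.0882 .0007 .05 0 0 0 1;-.088 .001 .09 0 0 0 1;-.088 .001 .13 0 0 0 1;-.088 .001 .158 0 0 0 1;-.088 .001 .169 0 0 0 1;-.088 .001 .169 0 0 0 1;-.088 .001 .169 0 0 0 0;-.088 .001 .169 0 0 0 0;-.088 .001 .169 0 0 0 0;-.088 .001 .169 0 0 0 0;-.088 .001 .169 0 0 0 0;-.088 .001 .169 0 0 0 0;-.088 .001 .169 0 0 0 0'
```

```text
time_s: 10.6
position: [0.5005, 0.2574, 0.0643]
tcp_rot: [[-0.001, 1.0, -0.002], [0.5, 0.002, 0.866], [0.866, -0.001, -0.5]]
force: [1.2, 0.2, 0.4]
opening: 0.449
grasp_force: 0.3
```

```bash
python3 - <<'E'
from h import *;from rig import bot,capture
print(bot.read_state()["opening"],bot.read_state()["grasp_force"])
c=capture("scene")["color"];c2=capture("top")["color"];w=capture("wrist")["color"]
a=cv2.resize(c[130:260,310:470],(400,325));b=cv2.resize(c2[230:360,100:260],(400,325))
cv2.imwrite("pics/s4.png",np.vstack([np.hstack([a,b]),cv2.resize(w[100:],(800,475))[:275]])[:,:,::-1])
E
```

```text
0.44854768710225923 0.34706964499484627
```

View pics/s4.png

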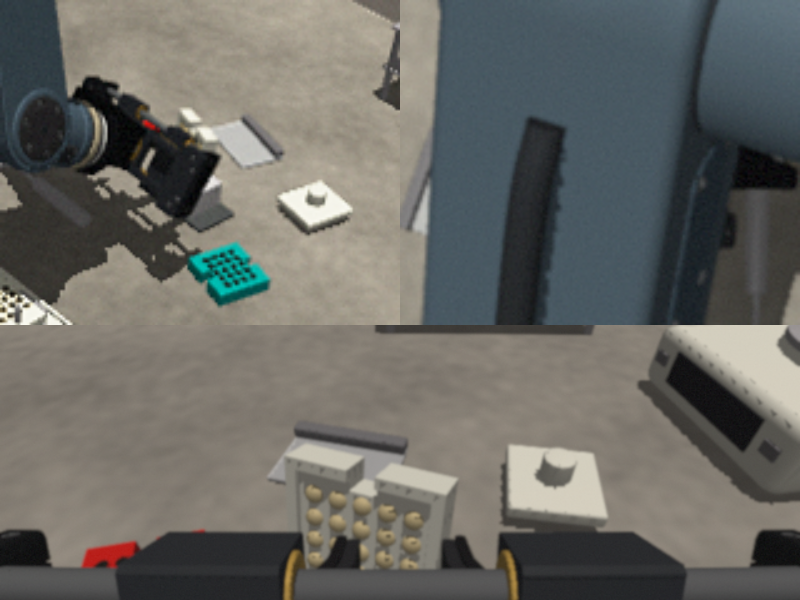

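The wrist view shows the plate still upright, top edge from (290,455) to (458,478). The fingers at (345,555) and (460,555) are closing in front of it, so the grasp missed. I open, back off and measure again.

```bash
python3 -m handwheel '0 0 -.04 0 0 0 .45;0 0 -.08 0 0 0 1;0 0 -.12 0 0 0 1;0 0 -.12 0 0 0 1;0 0 -.12 0 0 0 1;0 0 -.12 0 0 0 1'
python3 - <<'E'
from h import *;from rig import bot,capture
c,s=wrist(capture,bot);np.savez("w5.npz",**c);print(s["opening"])
c2=capture("scene");np.savez("s5.npz",**c2)
a=cv2.resize(c["color"][40:440],(640,400));b=cv2.resize(c2["color"][150:250,330:450],(216,180),interpolation=2)
a[:180,424:]=b
cv2.imwrite("pics/w5.png",a[:,:,::-1])
E
```

```text
time_s: 11.35
position: [0.4996, 0.1547, 0.1241]
tcp_rot: [[0.0, 1.0, -0.004], [0.499, 0.004, 0.866], [0.866, -0.002, -0.499]]
force: [-0.4, 0.5, 0.4]
opening: 0.768
grasp_force: 0.0
0.7676508901462356
```

View pics/w5.png

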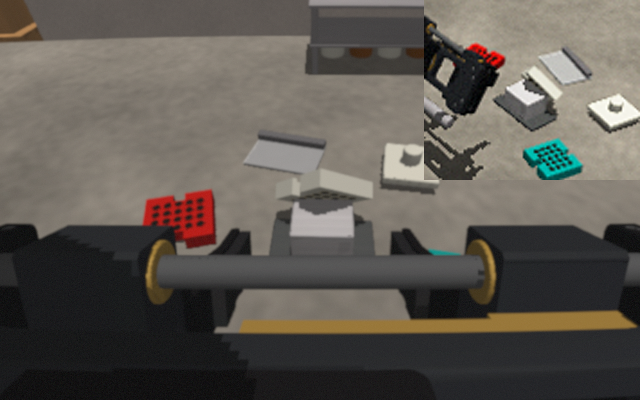

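The plate now shows tilted at (325,185), and it may be mid-fall. I raise the tool to vertical over the stand and look again.

```bash
python3 -m handwheel '.08 0 -.05 0 -20 0 1;.12 0 -.1 0 -50 0 1;.12 0 -.1 0 -50 0 1;.12 0 -.1 0 -50 0 1;.12 0 -.1 0 -50 0 1;.12 0 -.1 0 -50 0 1;.12 0 -.1 0 -50 0 1;.12 0 -.1 0 -50 0 1;.12 0 -.1 0 -50 0 1;.12 0 -.1 0 -50 0 1'
python3 - <<'E'
from h import *;from rig import bot,capture
c,s=wrist(capture,bot);np.savez("w6.npz",**c)
c3=capture("top");np.savez("t6.npz",**c3);c2=capture("scene");np.savez("s6.npz",**c2)
p=c["view"]@np.array([.5,.25,.04,1]);u=-p[:2]/p[2];print("stand px",c["K"]@[u[0],-u[1],1])
a=cv2.resize(c["color"],(520,390))
b=cv2.resize(c2["color"][150:250,330:450],(280,233),interpolation=2)
t=cv2.resize(c3["color"][215:345,110:250],(280,260),interpolation=2)
im=np.zeros((493,800,3),np.uint8);im[:390,:520]=a;im[:233,520:]=b;im[233:,520:]=t
cv2.imwrite("pics/w6.png",im[:,:,::-1])
E
```

```text
time_s: 12.45
position: [0.5004, 0.1261, 0.2772]
tcp_rot: [[-0.0, 1.0, -0.003], [0.985, 0.001, 0.174], [0.174, -0.003, -0.985]]
force: [0.7, -0.6, -0.3]
opening: 1.003
grasp_force: 0.0
stand px [320.26274914 133.13416472   1.        ]
```

View pics/w6.png

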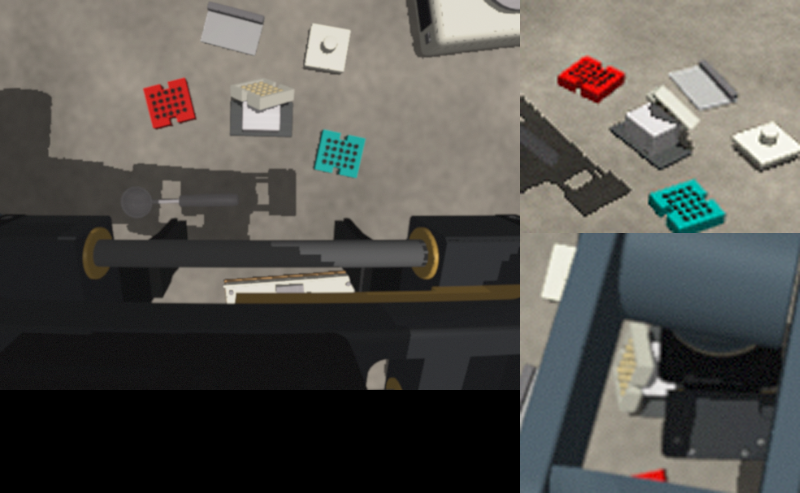

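The plate has toppled to +y, domes up, and leans on the stand's +y edge at wrist (322,113) full-res. Nothing else moved. It is now mostly inverted, so I'll measure its tilt with a second wrist view and regrip it across its y sides.

```bash
python3 -m handwheel '.02 .06 .04 0 0 0 1;.03 .09 .08 0 0 0 1;.03 .09 .08 0 0 0 1;.03 .09 .08 0 0 0 1;.03 .09 .08 0 0 0 1'
cat > seg.py <<'E'
from h import *
def seg(f,x0,x1,y0,y1,show=1):
    c=dict(np.load(f));im=c["color"][y0:y1,x0:x1].astype(int)
    # brown-white classes: brightness map
    g=im.mean(2)
    if show:
        for r in range(0,g.shape[0],2):print("%3d "%(y0+r)+"".join(" .:-=+*#%@"[min(9,int(v/25.6))] if abs(im[r,k,0]-im[r,k,2])<30 else "o" for k,v in list(enumerate(g[r]))[::1]))
    return c
E
python3 - <<'E'
from h import *;from rig import bot,capture
c,s=wrist(capture,bot);np.savez("w7.npz",**c);print(s["position"])
p=c["view"]@np.array([.5,.25,.04,1]);u=-p[:2]/p[2];print("stand px",c["K"]@[u[0],-u[1],1])
from seg import seg
seg("w6.npz",275,370,85,172)
E
```

```text
time_s: 13.1
position: [0.5901, 0.1702, 0.204]
tcp_rot: [[-0.002, 1.0, -0.003], [0.985, 0.002, 0.173], [0.173, -0.003, -0.985]]
force: [0.1, -0.8, 0.2]
opening: 1.0
grasp_force: 0.0
[0.59013515 0.1702017  0.20396649]
stand px [229.96051456 162.10242528   1.        ]
 85 +++++++++++++++++++++++++++++++++++++++++++++++++++++++++++++++++++++++++++++++++++++++++++++++
 87 +++++++++++++++++++++++++++++++++++++++++++++++++++++++++++++++++++++++++++++++++++++++++++++++
 89 +++++++++++++++++++++++++++++++++++++++++++++++++++++++++++++++++++++++++++++++++++++++++++++++
 91 +++++++++++++++++++++++++++++++++++++++++++++++++++++++++++++++++++++++++++++++++++++++++++++++
 93 +++++++++++++++++++++++++++++++++++++++++++++++++++++++++++++++++++++++++++++++++++++++++++++++
 95 +++++++++++++++++++++++++++++++++++++++++++++++++++++++++++++++++++++++++++++++++++++++++++++++
 97 ++++++++++++++++++++++++++++++++++++++++++**********+++++++++++++++++++++++++++++++++++++++++++
 99 +++++++++++++++++++++++++++++++++************************++++++++++++++++++++++++++++++++++++++
101 ++++++++++++++++++++++++++***
[... 2866 characters left out ...]

159 +++++++=---------------=+++++++**********************###############*=---------------=====+++=+
161 +++++++=---------------::--------------------------------=---==-=====---------------=====++===+
163 +++++++=----------------------------------------------------------------------------======++===
165 +++++++=----------------------------------------------------------------------------=====++++==
167 ++++++++===================----=-=--------------------------------------------------==+=+++++++
169 +++++++++++++++++++++++++++++++++++++++++++==============================================++++++
171 ++++++++++++++++++++++++++++++++++++++++++++++++++++++=+++=+=++++=++========++++++========++=++
```

```bash
python3 - <<'E'
from seg import *
seg("w7.npz",170,296,75,175)
E
```

```text
75 +++++++++++++++++++++++++++==+++++****************************++++++++++++++++++++++++++++++++++++++++++++++++++++++++++++++++
 77 +++++++++++++++++++++++++++++++++++==+++++*******************+++++++++++++++++++++++++++++++++++++++++++++++++++++++++++++++++
 79 ++++++++++++++++++++++++++++++++++++++++====++++++***********+++++++++++++++++++++++++++++++++++++++++++++++++++++++++++++++++
 81 +++++++++++++++++++++++++++++++++++++++++++++++===+++++++***++++++++++++++++++++++++++++++++++++++++++++++++++++++++++++++++++
 83 +++++++++++++++++++++++++++++++++++++++++++++++++++++++==+++++++++++++++++++++++++++++++++++++++++++++++++++++++++++++++++++++
 85 ++++++++++++++++++++++++++++++++++++++++++++++++++++++++++++++++++++++++++++++++++++++++++++++++++++++++++++++++++++++++++++++
 87 ++++++++++++++++++++++++++++++++++++++++++++++++++++++++++++++++++++++++++++++++++++++++++++++++++++++++++++++++++++++++++++++
 89 ++++++++++++++++++++++++++++++++++++++++++++++++++++++++++++++++++++++++++++++++++++++++++++++++++++++++++++++++++++++++++++++
 91 +++++++++++++++++++++++++++++++++++++++++++++++++
[... 4748 characters left out ...]
%%%%%%%#*=-------------------------==++++++++
165 ++++++++++++++++++++++++==--------=+###########****#*****++====--====+*#####%%%%%%%%%%%%#*=-------------------------=+++++++++
167 +++++++++++++++++++++++++=--------=+##%%%%%%%%%######*+==--=+*****####%%%%%%%%%%%%%%%%%%#*=-------------------------=+++++++++
169 ++++++++++++++++++++++++==--------=*##%%%%%%%%%%%%%%%##*****#%%%%%%%%%%%%%%%%%%%%%%%%%%%#*=-------------------------=====+=++=
171 +++++++++++++++++++++++++=--------=*#%%%%%%%%%%%%%%%%%%%%%%%%%%%%%%%%%%%%%%%%%%%%%%%%%%%#*=-------------------------==========
173 ++++++++++++++++++++++++==--------=*##%%%%%%%%%%%%%%%%%%%%%%%%%%%%%%%%%%%%%%%%%%%%%%%%%%#*=-------------------------==========
```

```bash
cat > pose.py <<'E'
from h import *
from scipy.optimize import least_squares
O=np.array([[-32,-34,-8],[32,-34,-8],[32,34,-8],[-32,34,-8]])/1000.
def proj(c,P):
    V=c["view"].copy();F=np.diag([1,-1,-1.]);r=F@V[:3,:3];t=F@V[:3,3]
    return cv2.projectPoints(P,cv2.Rodrigues(r)[0],t,c["K"],np.float64(c["D"]))[0].reshape(-1,2)
def fit(obs,O=O):
    best=None
    for yaw in range(0,360,45):
      for tl in (-40,0,40):
        x0=np.r_[Ro.from_euler("zyx",[yaw,tl,180],degrees=True).as_rotvec(),.5,.26,.04]
        f=lambda x:np.concatenate([(proj(c,Ro.from_rotvec(x[:3]).apply(O)+x[3:])-p).ravel() for c,p in obs])
        s=least_squares(f,x0)
        if best is None or s.cost<best.cost:best=s
    x=best.x;R=Ro.from_rotvec(x[:3]).as_matrix()
    return R,x[3:],best.fun.reshape(-1,2)
E
python3 - <<'E'
from pose import *
a=dict(np.load("w6.npz"));b=dict(np.load("w7.npz"))
A=np.float64([[286,107],[325,97],[363,110],[319,121]]);B=np.float64([[187,131],[240,117],[278,136],[219,150]])
for o in ([(a,A),(b,B)],[(b,B)]):
    R,t,r=fit(o);print(R.round(3),t.round(4),r.round(1).tolist());print((O@R.T+t).round(3).tolist())
np.savez("P.npz",R=R,t=t)
E
```

```text
[[ 0.76   0.65  -0.012]
 [ 0.335 -0.408 -0.849]
 [-0.557  0.641 -0.528]] [0.5027 0.2718 0.0403] [[-2.4, -0.5], [-0.8, 0.5], [-0.6, 0.0], [1.7, -0.1], [-0.5, -0.5], [2.5, 0.5], [0.4, -1.2], [-0.6, 1.2]]
[[0.456, 0.282, 0.041], [0.505, 0.303, 0.005], [0.549, 0.275, 0.049], [0.501, 0.254, 0.084]]
[[ 0.742  0.67  -0.03 ]
 [ 0.333 -0.408 -0.85 ]
 [-0.582  0.621 -0.526]] [0.5003 0.2733 0.0333] [[-0.7, -0.8], [0.8, 0.9], [-0.7, -0.9], [0.5, 0.8]]
[[0.454, 0.283, 0.035], [0.502, 0.305, -0.002], [0.547, 0.277, 0.04], [0.5, 0.256, 0.077]]
```

The fit shows the plate balanced on one corner and leaning on the stand edge. Its plane checks out against the stand edge at 8.3 mm versus 8 mm, and the lowest corner is within 4 mm of the counter. A side grasp isn't possible there, so I pinch the top corner across the thickness and lay the plate domes-up on the stand.

```bash
cat > pinch.py <<'E'
from pose import *
from rig import bot
a=dict(np.load("w6.npz"));b=dict(np.load("w7.npz"))
A=np.float64([[286,107],[325,97],[363,110],[319,121]]);B=np.float64([[187,131],[240,117],[278,136],[219,150]])
R,t,_=fit([(a,A),(b,B)]);t=np.array([.502,.2715,.0435])
dn=np.array([0,0,-1.]);dn-=R[:,2]*(dn@R[:,2]);dn/=np.linalg.norm(dn)
e=np.cross(dn,R[:,2]);e*=np.sign(e[0])
th=np.radians(15);d0=np.cos(th)*dn+np.sin(th)*e
T0=Rzy(d0,R[:,2])
corner=t+R@[-.032,.034,0];G=corner+.008*dn
TP=R.T@T0; gP=R.T@(G-t)     # tool and grasp in the plate frame
E
python3 - <<'E'
from pinch import *
print(d0.round(3),G.round(4),T0.round(3))
goal(bot,T0,G-.09*d0+[0,0,.03]);
E
```

```text
[ 0.266  0.506 -0.82 ] [0.4998 0.2511 0.0763] [[ 0.964 -0.012  0.266]
 [-0.151 -0.849  0.506]
 [ 0.22  -0.528 -0.82 ]]
t 13.15 d [ 0.0376 -0.1091  0.0477] rot [ 5.08 29.16 91.98] rows 11.2 q [ 0. 28. 85. 11. 67. -4.]
```

```bash
python3 -m handwheel '0 -.03 -.03 1 8 25 .34;.02 -.06 -.02 2 14 46 .34;.02 -.06 -.02 2 14 46 .34;.02 -.06 -.02 2 14 46 .34;.02 -.06 -.02 2 14 46 .34;.02 -.06 -.02 2 14 46 .34;.0376 -.1091 .0477 5.08 29.16 91.98 .34;.0376 -.1091 .0477 5.08 29.16 91.98 .34;.0376 -.1091 .0477 5.08 29.16 91.98 .34;.0376 -.1091 .0477 5.08 29.16 91.98 .34;.0376 -.1091 .0477 5.08 29.16 91.98 .34;.0376 -.1091 .0477 5.08 29.16 91.98 .34;.0376 -.1091 .0477 5.08 29.16 91.98 .34;.0376 -.1091 .0477 5.08 29.16 91.98 .34;.0376 -.1091 .0477 5.08 29.16 91.98 .34'
python3 - <<'E'
from pinch import *
from rig import capture
goal(bot,T0,G-.05*d0);goal(bot,T0,G)
c,s=wrist(capture,bot);np.savez("w8.npz",**c);print(proj(c,(O@R.T)+t).round(0).tolist(),proj(c,G[None]).round(0))
c=capture("top");np.savez("t8.npz",**c);print(proj(dict(c),(O@R.T)+t).round(0).tolist())
from seg import seg
q=proj(dict(np.load("w8.npz")),G[None])[0].astype(int);seg("w8.npz",q[0]-60,q[0]+60,max(q[1]-40,0),q[1]+40)
E
```

```text
time_s: 14.65
position: [0.4823, 0.2155, 0.1652]
tcp_rot: [[0.963, -0.009, 0.268], [-0.149, -0.85, 0.506], [0.223, -0.527, -0.82]]
force: [0.3, -0.2, 0.1]
opening: 0.34
grasp_force: 0.0
t 14.65 d [-0.0082  0.0164  0.0646] rot [-0.   -0.13  0.19] rows 1.3 q [-10.  23. 119.  56.  41.  41.]
t 14.65 d [-0.0084  0.0164  0.1146] rot [-0.   -0.13  0.19] rows 2.3 q [-10.  23. 119.  56.  41.  41.]
[[327.0, 289.0], [327.0, 238.0], [328.0, 189.0], [329.0, 241.0]] [[338. 241.]]
[[160.0, 303.0], [157.0, 281.0], [165.0, 258.0], [169.0, 280.0]]
201 ++++++++++++++++++++++++++++++++++++++++++++++++++**################*+++==--::::....:-----------------------------------
203 ++++++++++++++++++++++++++++++++++++++++++++++++++**################*++=-::::::.....:-----------------------------------
205 ++++++++++++++++++++++++++++++++++++++++++++++++++**################*++=-::::::.....::----------------------------------
207 ++++++++++++++++++++++++++++++++++++++++++++++++++**################*+-::::::::.......:---------------------------------
209 ++++++++++++++++++++++++++++++++++++++++++++++++++**########
[... 3735 characters left out ...]
+++***###############**=---=+**********=-::::--+*##################*+=--::.
271 :---------=+*****+===+++++++++++++++++++++++++++*******************+=:::::::--------:.     .:-=++++*********+++++=---:..
273 ..........:=+****+=+++++++++++++++++++++++++++++******************++-:::::.. .......      .  .:----------------------:..
275  .........:=****+==++++++++++++++++++++++++++++++****************++=-:::::. .  .   .         ..:---------------------:..
277  .........:=+***+==++++++++++++++++++++++++++++++****************++=::::::.   .  ..  .       ...:--::...:::----------:..
279 ..........:-+**+==+++++++++++++++++++++++++++++++****************++-::::::.                    .::::........::-------:..
```

In the edge-on wrist view the plate's dome face is at column 327-329 and its corner at row 242. That matches the prediction (327-329, 241) within a pixel or two, so I go in for the pinch.

```bash
python3 -m handwheel '-.0082 .0164 .035 0 0 0 .34;-.0082 .0164 .07 0 0 0 .34;-.0083 .0164 .095 0 0 0 .34;-.0084 .0164 .108 0 0 0 .34;-.0084 .0164 .1146 0 0 0 .34;-.0084 .0164 .1146 0 0 0 .34'; python3 -m handwheel '0 0 0 0 0 0 .15;0 0 0 0 0 0 0;0 0 0 0 0 0 0;0 0 0 0 0 0 0;0 0 0 0 0 0 0'
```

```text
time_s: 15.35
position: [0.5037, 0.2615, 0.0592]
tcp_rot: [[0.964, -0.011, 0.265], [-0.149, -0.849, 0.506], [0.22, -0.528, -0.82]]
force: [0.0, 0.1, 0.8]
opening: 0.345
grasp_force: 0.0
time_s: 15.85
position: [0.5038, 0.2609, 0.0601]
tcp_rot: [[0.964, -0.012, 0.267], [-0.151, -0.849, 0.506], [0.221, -0.528, -0.82]]
force: [0.3, 0.0, -0.1]
opening: 0.024
grasp_force: 0.0
```

The pinch closed on nothing. I check where the plate is now without moving.

```bash
python3 - <<'E'
from pinch import *
from rig import capture
c,s=wrist(capture,bot);np.savez("w9.npz",**c);print(proj(c,(O@R.T)+t).round(0).tolist(),proj(c,G[None]).round(0),"tcp px",proj(c,s["position"][None]).round(0))
c2=capture("top");np.savez("t9.npz",**c2);c3=capture("scene");np.savez("s9.npz",**c3)
w=c["color"]
im=np.zeros((600,800,3),np.uint8);im[:360,:480]=cv2.resize(w,(480,360))
im[:300,480:]=cv2.resize(c3["color"][160:240,340:425],(320,300));im[300:,480:]=cv2.resize(c2["color"][240:320,130:215],(320,300))
im[360:,:480]=cv2.resize(dict(np.load("w8.npz"))["color"][140:300,180:500],(480,240))
cv2.imwrite("pics/w9.png",im[:,:,::-1])
E
```

```text
[[305.0, 345.0], [307.0, 264.0], [304.0, 195.0], [300.0, 283.0]] [[317. 281.]] tcp px [[318. 270.]]
```

View pics/w9.png

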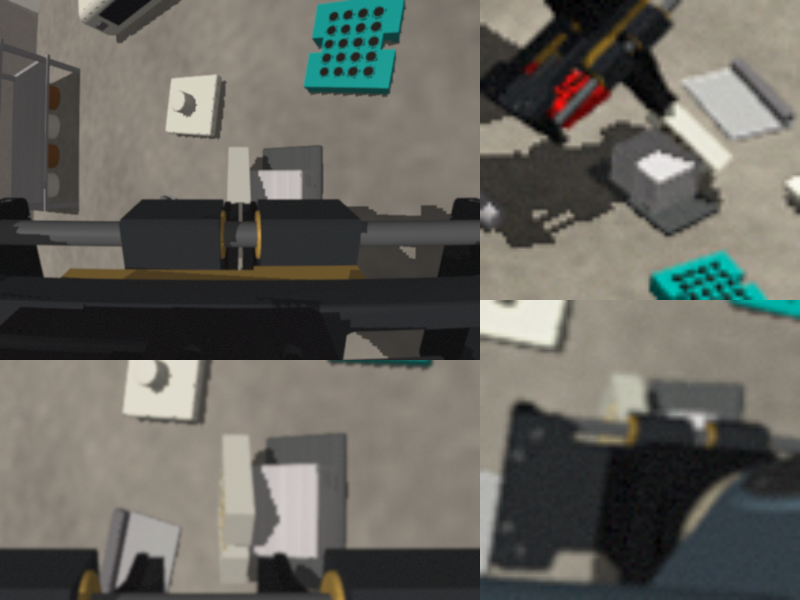

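The plate hasn't moved (edge-on strip at (238,175) scaled, dome column 304 as predicted), yet the fingers closed short of it. The finger tips also look about 27 mm shorter than nominal in every wrist view, which would explain the missed regrip too. I calibrate the tip by touching the bare counter with shut fingers.

```bash
python3 -m handwheel '0 0 -.05 0 0 0 0;0 0 -.08 0 0 0 0;0 0 -.08 0 0 0 0'
python3 - <<'E'
from pinch import *
goal(bot,Rzy([0,0,-1],[0,-1,0]),[.50,.15,.06])
E
```

```text
time_s: 16.3
position: [0.4829, 0.2194, 0.1273]
tcp_rot: [[0.963, -0.011, 0.27], [-0.152, -0.85, 0.505], [0.224, -0.527, -0.82]]
force: [0.5, 0.9, 0.1]
opening: 0.004
grasp_force: 0.0
t 16.3 d [0.0077 0.1043 0.0403] rot [-31.54 -15.08  -4.98] rows 4.1 q [ -9.  28. 121.  64.  37.  32.]
```

```bash
python3 -m handwheel '.0077 .1043 .02 -31.54 -15.08 -4.98 0;.0077 .1043 .03 -31.54 -15.08 -4.98 0;.0077 .1043 .0403 -31.54 -15.08 -4.98 0;.0077 .1043 .0403 -31.54 -15.08 -4.98 0;.0077 .1043 .0403 -31.54 -15.08 -4.98 0;.0077 .1043 .0403 -31.54 -15.08 -4.98 0'; python3 -m handwheel '0 0 .01 0 0 0 0;0 0 .02 0 0 0 0;0 0 .02 0 0 0 0'; python3 -m handwheel '0 0 .004 0 0 0 0;0 0 .008 0 0 0 0;0 0 .01 0 0 0 0;0 0 .01 0 0 0 0'
```

```text
time_s: 16.9
position: [0.5007, 0.1532, 0.0381]
tcp_rot: [[1.0, 0.005, -0.003], [0.005, -1.0, -0.002], [-0.003, 0.001, -1.0]]
force: [0.6, -0.9, -0.2]
opening: -0.001
grasp_force: 0.0
time_s: 17.2
position: [0.4967, 0.1509, 0.0168]
tcp_rot: [[1.0, 0.001, -0.009], [0.001, -1.0, 0.001], [-0.009, -0.001, -1.0]]
force: [-0.0, 0.7, 0.2]
opening: 0.004
grasp_force: 0.0
time_s: 17.6
position: [0.499, 0.151, 0.0087]
tcp_rot: [[1.0, 0.001, -0.004], [0.001, -1.0, 0.001], [-0.004, -0.001, -1.0]]
force: [0.7, 0.3, -0.3]
opening: 0.007
grasp_force: 0.0
```

```bash
for i in 1 ; do python3 -m handwheel '0 0 .003 0 0 0 0;0 0 .007 0 0 0 0;0 0 .0095 0 0 0 0;0 0 .0095 0 0 0 0' | egrep 'pos|force'; python3 -m handwheel '0 0 .002 0 0 0 0;0 0 .003 0 0 0 0;0 0 .003 0 0 0 0' | egrep 'pos|force'; done
```

```text
position: [0.4988, 0.1513, -0.001]
force: [-0.0, -0.1, -0.1]
grasp_force: 0.0
position: [0.499, 0.1513, -0.0037]
force: [-0.4, -0.6, 0.2]
grasp_force: 0.0
```

```bash
python3 -m handwheel '0 0 .003 0 0 0 0;0 0 .006 0 0 0 0;0 0 .006 0 0 0 0' | egrep 'pos|force';python3 -m handwheel '0 0 .002 0 0 0 0;0 0 .004 0 0 0 0;0 0 .004 0 0 0 0' | egrep 'pos|force';python3 -m handwheel '0 0 .002 0 0 0 0;0 0 .003 0 0 0 0;0 0 .003 0 0 0 0' | egrep 'pos|force'
```

```text
position: [0.4987, 0.1513, -0.01]
force: [0.2, -0.3, 0.8]
grasp_force: 0.0
position: [0.4989, 0.1513, -0.0138]
force: [-0.3, -0.8, -0.0]
grasp_force: 0.0
position: [0.499, 0.1513, -0.0167]
force: [-0.1, 0.4, -0.3]
grasp_force: 0.0
```

```bash
for k in 1; do python3 -m handwheel '0 0 .003 0 0 0 0;0 0 .003 0 0 0 0' | egrep 'pos|^force';python3 -m handwheel '0 0 .003 0 0 0 0;0 0 .003 0 0 0 0' | egrep 'pos|^force'; done
```

```text
position: [0.4989, 0.1513, -0.0199]
force: [0.3, -0.1, -0.2]
position: [0.4988, 0.1513, -0.0229]
force: [-0.3, -0.2, -0.1]
```

```bash
python3 -m handwheel '0 0 .002 0 0 0 0;0 0 .002 0 0 0 0' | egrep 'pos|^force'
```

```text
position: [0.4989, 0.1513, -0.0248]
force: [0.4, 0.1, 0.0]
```

```bash
python3 -m handwheel '0 0 .003 0 0 0 0;0 0 .003 0 0 0 0' | egrep 'pos|^force'
```

```text
position: [0.4991, 0.1513, -0.0277]
force: [0.2, 0.9, 0.3]
```

```bash
python3 -m handwheel '0 0 .002 0 0 0 0;0 0 .002 0 0 0 0' | egrep 'pos|^force'
```

```text
position: [0.4992, 0.1513, -0.0278]
force: [-2.5, -0.9, 14.7]
```

The tip touches the counter at a reported TCP z of -0.0277, so the real fingers end 27.5 mm short of the reported TCP. I correct the grasp point to 46.5 mm behind it and repeat the pinch.

```bash
sed -i 's/+.019\*R/+.0465*R/' h.py; python3 -m handwheel '0 0 -.04 0 0 0 .34;0 0 -.09 0 0 0 .34;0 0 -.12 0 0 0 .34;0 0 -.12 0 0 0 .34'
python3 - <<'E'
from pinch import *
goal(bot,T0,G-.05*d0);goal(bot,T0,G)
E
```

```text
time_s: 20.6
position: [0.5028, 0.1517, 0.0946]
tcp_rot: [[1.0, 0.002, 0.006], [0.002, -1.0, 0.001], [0.006, -0.001, -1.0]]
force: [0.5, -0.1, 0.4]
opening: 0.277
grasp_force: 0.0
t 20.6 d [-0.0038 -0.0977  0.0155] rot [31.46 14.53  5.17] rows 4.1 q [  5.  31. 102.   0.  47.  94.]
t 20.6 d [ 0.0093 -0.1229  0.0566] rot [31.46 14.53  5.17] rows 4.1 q [  5.  31. 102.   0.  47.  94.]
```

```bash
python3 -m handwheel '0 -.04 -.03 10 5 2 .34;-.004 -.098 -.02 31.46 14.53 5.17 .34;-.004 -.098 -.02 31.46 14.53 5.17 .34;-.004 -.098 -.02 31.46 14.53 5.17 .34;-.0038 -.0977 .0155 31.46 14.53 5.17 .34;-.0038 -.0977 .0155 31.46 14.53 5.17 .34;-.0038 -.0977 .0155 31.46 14.53 5.17 .34;-.0038 -.0977 .0155 31.46 14.53 5.17 .34'
python3 - <<'E'
from pinch import *
goal(bot,T0,G)
E
```

```text
time_s: 21.4
position: [0.4934, 0.248, 0.0725]
tcp_rot: [[0.967, -0.023, 0.254], [-0.153, -0.85, 0.504], [0.204, -0.527, -0.825]]
force: [0.2, 0.8, 0.9]
opening: 0.335
grasp_force: 0.0
t 21.4 d [ 0.0071 -0.005   0.0466] rot [ 0.23  0.71 -0.58] rows 0.9 q [ -4.  36. 120.  74.  33.  24.]
```

```bash
python3 -m handwheel '0 0 0 0 0 0 .34;0 0 0 0 0 0 .34' | head -2
python3 - <<'E'
from pinch import *
goal(bot,T0,G)
E
```

```text
time_s: 21.6
position: [0.4957, 0.2492, 0.0752]
t 21.6 d [ 0.0044 -0.0024  0.0477] rot [ 0.13  0.46 -0.22] rows 1.0 q [ -4.  35. 120.  74.  33.  24.]
```

```bash
python3 -m handwheel '.0044 -.0024 .02 .1 .4 -.2 .34;.0044 -.0024 .035 .1 .4 -.2 .34;.0044 -.0024 .0477 .1 .4 -.2 .34;.0044 -.0024 .0477 .1 .4 -.2 .34;.0044 -.0024 .0477 .1 .4 -.2 .34' | egrep 'pos|^force'
python3 - <<'E'
from pinch import *
goal(bot,T0,G)
E
```

```text
position: [0.512, 0.2749, 0.0384]
force: [-0.1, 0.3, 0.5]
t 22.1 d [0.0002 0.0003 0.0001] rot [0.01 0.06 0.01] rows 0.0 q [ -1.  41. 118.  83.  31.  17.]
```

```bash
python3 -m handwheel '0 0 0 0 0 0 .15;0 0 0 0 0 0 0;0 0 0 0 0 0 0;0 0 0 0 0 0 0'| egrep 'pos|orce|open'
```

```text
position: [0.5122, 0.2745, 0.0385]
force: [0.3, 0.6, 1.5]
opening: 0.176
grasp_force: 29.7
```

Gripped: opening 15 mm, about the plate's thickness. I lift it, turn it upright (x end down, domes to +y), and stand it on the stand.

```bash
python3 -m handwheel '.008 -.021 -.0328 0 0 0 0;.016 -.042 -.0656 0 0 0 0;.0264 -.0634 -.0984 0 0 0 0;.0264 -.0634 -.0984 0 0 0 0;.0264 -.0634 -.0984 0 0 0 0;.0264 -.0634 -.0984 0 0 0 0'|egrep 'pos|open|grasp'
cat >> pinch.py <<'E'
PU=np.array([[0,1,0],[0,0,-1],[-1,0,0]],float)
TU=PU@TP; tU=np.array([.4995,.242,.072]); GU=tU+PU@gP
E
python3 - <<'E'
from pinch import *
print(TU.round(3),GU.round(4))
goal(bot,TU,GU+[0,0,.06])
E
```

```text
position: [0.5112, 0.2744, 0.1568]
opening: 0.181
grasp_force: 29.5
[[ 0.829  0.    -0.559]
 [ 0.    -1.    -0.   ]
 [-0.559  0.    -0.829]] [0.5275 0.242  0.0988]
t 23.1 d [-0.0124  0.047   0.0111] rot [-32.52 -47.73   4.49] rows 6.7 q [ -1.  26. 114.  57.  38.  49.]
```

```bash
python3 -m handwheel '0 .01 -.02 -16 -24 2 0;0 .01 -.02 -16 -24 2 0;0 .01 -.02 -16 -24 2 0;0 .01 -.02 -16 -24 2 0;-.0124 .047 .0111 -32.52 -47.73 4.49 0;-.0124 .047 .0111 -32.52 -47.73 4.49 0;-.0124 .047 .0111 -32.52 -47.73 4.49 0;-.0124 .047 .0111 -32.52 -47.73 4.49 0;-.0124 .047 .0111 -32.52 -47.73 4.49 0;-.0124 .047 .0111 -32.52 -47.73 4.49 0;-.0124 .047 .0111 -32.52 -47.73 4.49 0'|egrep 'pos|open|grasp'
python3 - <<'E'
from pinch import *
from rig import capture
goal(bot,TU,GU)
c=capture("scene");np.savez("s10.npz",**c);c=dict(c);P=tU+[0,0,.06]
q=np.array([[x,y,8] for x in(-32,32) for y in(-34,34)])/1e3; q[:,2]=-.008
print(proj(c,q@PU.T+P).round(0).tolist())
from seg import seg
m=proj(c,P[None])[0].astype(int);seg("s10.npz",m[0]-45,m[0]+45,m[1]-40,m[1]+36)
E
```

```text
position: [0.5016, 0.2416, 0.1211]
opening: 0.181
grasp_force: 29.5
t 24.2 d [ 0.0339 -0.0004  0.0505] rot [-0.05 -0.06 -0.02] rows 1.2 q [11. 46. 71.  6. 96. 99.]
[[384.0, 158.0], [401.0, 169.0], [382.0, 177.0], [399.0, 188.0]]
134 +++++++++++++++++++++++++++++++++++++++++++++++++++++++*+***+********+.    =.oo...-:......
136 ++++++++++++++++++++++++++++++++++++++++++++++++++++++++***+*********-     -.-oo ..-:.....
138 ++++++++++++++++++++++++++++++++++++++++++++++++++++++++++**++++******.    -:.:o. ..::....
140 +++++++++++++++++++=++++++++++++++++++++++++++++++++++++++++*+**+*****:    .-:.-o. ...:...
142 ++++++++++++++++++++++++++=++++++++++++++++++++++++++++++++++++*****=.      --:.:-o  .....
144 +++++++++++++++++++++++++++++++++=+=+++++++++++++++++++++++++++-:.           --. ::--  ...
146 +++++++++++++++++++++++++++++++++++++++++++++++++++++++++++++-.               .--. :::-.  
148 ++++++++++++++++++++++*+++++++++++++++++++++++++++++++=..=+=:                   :--. .::::
150 +++++++++++++*+*+++++++++++++++++++++++++++++++++-:.                               :--:...
152 +++++++++**+
[... 2038 characters left out ...]
***+=+########%#**+++++++**********
196 ::::::::::.:.::::::::::::::::::::::::--------=+*****+*******+=+*++++++++*******+++********
198 :::::::::::::::.::::::::::::::::----------------=+***********************+**+*************
200 :::::::::::::::.::..:::.:..::.:--------------------=**********************+***************
202 +..:::.:.:::::::::::::::::::...----------------------=+*********+..--:=+******************
204 ++++++..:::.::::::::::::.......-----------------------=*******+--.::::::.-+***+*+****++*%%
206 +++++++++..::::::::::::::.....:-----------------------::==+=-.-+++::::::::::-+**+++=+@@@@#
208 ++++++++++++...::::::::::::....:----------------------:.::::=***+=-:::::::::::--------*@#=
```

```bash
python3 -m handwheel '.015 0 .0225 0 0 0 0;.028 0 .042 0 0 0 0;.0325 0 .0484 0 0 0 0;.0325 0 .0484 0 0 0 0;.0325 0 .0484 0 0 0 0'|egrep 'pos|^force'; python3 -m handwheel '.0008 0 .0012 0 0 0 0;.0014 0 .0021 0 0 0 0;.0014 0 .0021 0 0 0 0'|egrep 'pos|^force'
```

```text
position: [0.5032, 0.242, 0.064]
force: [0.0, -0.4, -0.4]
position: [0.5038, 0.2423, 0.0619]
force: [3.2, 0.2, 5.0]
```

```bash
python3 -m handwheel '0 0 0 0 0 0 .24;0 0 0 0 0 0 .35;0 0 0 0 0 0 .4;0 0 0 0 0 0 .4;0 0 -.02 0 0 0 .4;0 0 -.05 0 0 0 .4;0 0 -.1 0 0 0 .4;0 0 -.15 0 0 0 1;0 0 -.15 0 0 0 1'|egrep 'pos|open'
cat > up.py <<'E'
from pinch import *
e=np.radians(30);dr=np.array([0,-np.cos(e),-np.sin(e)]);TR=Rzy(dr,[1,0,0]);GR=np.array([.4995,.242,.072])
E
python3 - <<'E'
from up import *
from rig import capture
for n in("top","scene"):c=capture(n);np.savez(n+"11.npz",**c)
goal(bot,TR,GR-.11*dr+[0,0,.06])
c=dict(np.load("scene11.npz"));q=np.array([[x,y,-8] for x in(-32,32) for y in(-34,34)])/1e3
print(proj(c,q@PU.T+tU).round(0).tolist())
from seg import seg
m=proj(c,tU[None])[0].astype(int);seg("scene11.npz",m[0]-30,m[0]+30,m[1]-24,m[1]+30)
c=dict(np.load("top11.npz"));print(proj(c,q@PU.T+tU).round(0).tolist())
m=proj(c,tU[None])[0].astype(int);seg("top11.npz",m[0]-22,m[0]+30,m[1]-28,m[1]+28)
E
```

```text
position: [0.5926, 0.2423, 0.1905]
opening: 0.505
t 26.05 d [-0.0606 -0.055   0.0668] rot [-66.19 -20.62 -61.98] rows 10.8 q [  9.  49.  54.   6. 111. 100.]
[[382.0, 176.0], [399.0, 187.0], [380.0, 194.0], [396.0, 205.0]]
167 :::::::::::===**+++++++++++++++++++++++++++++++++++++-      
169 :::::::::::::::.:==*++++++++++++++++++++++++++++++++*-      
171 ::::::::::::::::::...:==++++++++++++++++++++++++++++++=     
173 :::::::::::::::::::.:::.:==++++++++*+++++++++++++++++++=:   
175 oooooo::::::::::.:.:::.:.::.:=***+++****+**+*+++*+++++++=--:
177 oooooooo:::::::..::::::--=---:.:=***********+++++=:===+++++*
179 oooooo oo.ooooo:::::::---===-=-:-*****++++*#####%#=::===++++
181 oooooooooooooooooo::.:-----=--=-=***#%###%##########+:-===++
183 ooooo oooooooooooo:.::-:.------=++====*###############=:-===
185 ooo oooo ooooooooo::::--:-.:-----==----=################=:-=
187 oooooooooooooooo:::.:=-..-::..-=----===-=+###############+::
189 ooooooooooooo::::++*+=-.:- :::- :-----=--=+*###############+
191 ooooooooooo:::*******--::::-..::-..-----=+**+*%#############
193 :::.oooo::::::.:=***+-: :::-.
[... 1837 characters left out ...]
=----:..::::::::
284 *********+++==========---::::-==-==-=----:..::::::::
286 *********++=--=======--:.:::---=-=-=----::..::::::::
288 *******++++=--=======--:....:--=-==-----::..::::::::
290 *****+*+++++========-------:--==--==----::..::::::::
292 ********++**+=======--:...::--==-===----::..::::::::
294 ***+*++++**+========--:::..:--==-===----:..:::::::::
296 ++++++++*+*+========--------------------:..:::::::::
298 *+++++*+***+=---------------:..............:::::::::
300 ***+*****++++=-::....::::::::..............:::::::::
302 *+*+**+++++++=-::..........................:::::::::
304 *++*+++++++++=-::.........................::::::::::
306 +++++++++++++=-::.........................::::::::::
```

The numbers show the plate upright on the stand where expected (top edge at columns 168-178, rows 263-297 in the top view). I come round to the dome side (+y) for the regrip, this time with the true finger length.

```bash
python3 -m handwheel '-.02 -.03 -.03 -22 -7 -20 1;-.02 -.03 -.03 -33 -10 -31 1;-.02 -.03 -.03 -33 -10 -31 1;-.02 -.03 -.03 -33 -10 -31 1;-.02 -.03 -.03 -33 -10 -31 1;-.02 -.03 -.03 -33 -10 -31 1;-.06 -.055 .0668 -66.19 -20.62 -61.98 1;-.06 -.055 .0668 -66.19 -20.62 -61.98 1;-.06 -.055 .0668 -66.19 -20.62 -61.98 1;-.06 -.055 .0668 -66.19 -20.62 -61.98 1;-.06 -.055 .0668 -66.19 -20.62 -61.98 1;-.06 -.055 .0668 -66.19 -20.62 -61.98 1;-.06 -.055 .0668 -66.19 -20.62 -61.98 1;-.06 -.055 .0668 -66.19 -20.62 -61.98 1'|egrep 'pos|open'
python3 - <<'E'
from up import *
goal(bot,TR,GR-.11*dr);goal(bot,TR,GR)
E
```

```text
position: [0.4983, 0.2966, 0.1621]
opening: 1.0
t 27.45 d [0.0507 0.0015 0.0287] rot [-0.12  0.12  0.23] rows 1.2 q [ 41.  54.  65. -42. 105.  47.]
t 27.45 d [0.051  0.0017 0.1387] rot [-0.12  0.12  0.23] rows 3.0 q [ 41.  54.  65. -42. 105.  47.]
```

```bash
python3 -m handwheel '.025 .0015 .014 0 0 0 1;.0507 .0015 .0287 0 0 0 1;.0507 .0015 .0287 0 0 0 1;.0507 .0015 .0287 0 0 0 1'|egrep 'pos|open'
python3 - <<'E'
from up import *
from rig import capture
goal(bot,TR,GR)
c,s=wrist(capture,bot);np.savez("w12.npz",**c)
q=np.array([[-32,-34,-8],[-32,34,-8],[32,34,-8],[32,-34,-8],[-32,-34,8],[-32,34,8]])/1e3
p=proj(c,q@PU.T+tU);print(p.round(0).tolist())
from seg import *
im=c["color"].mean(2).astype(int);x0,x1=p[:,0].min()-22,p[:,0].max()+22;y0,y1=p[:,1].min()-12,p[:,1].max()+12
for r in range(int(y0),int(y1),4):print(r,"".join(" .:-=+*#%@"[min(9,v//26)] for v in im[r,int(x0):int(x1)]))
print(int(x0))
E
```

```text
position: [0.501, 0.2965, 0.1047]
opening: 0.996
t 27.85 d [ 0.0013 -0.0011  0.1101] rot [-0.17  0.12  0.11] rows 2.2 q [ 41.  58.  65. -42. 102.  50.]
[[268.0, 282.0], [368.0, 282.0], [365.0, 195.0], [272.0, 195.0], [271.0, 285.0], [365.0, 285.0]]
182 ++++++++++++++++++++++++++++++++++==-=================================-=====---==---=-==--=------------------------==================++++++++++
186 +=====+==================+++++++++++**#####*#####################################################################*++==+========++++++++++++++++
190 ++++=+====================+++++++++++***#*####*######*###################*###*#**#*#############################*++=====+++++++=+++++++++++++++
194 +++++=====+==+++=++==+++=======================================--------------------=-=-==-=-=---=---------------========++==++=+========+++++++
198 ++++++++++=++++================================================------------------=========================================+=+=+=++==+=+=+======
202 +++==+++=======================================================+*#############*+=======================-===
[... 2744 characters left out ...]
============================++++++==+====-=========================================---=+**=---::--------
282 -=======++++++++++++==*#%%%%%%%%%%%%%%%%%%%%%%%%%%%%%%%%%%%%%%#*++++++++++++++++#%%%%%%%%%##################%##########*+=---------------------
286 -----------==+++++++++++++++=========================++++++++++++++===================-----===============++++++********++=--==+++++++++=======
290 -------:--------==++++++++==============================+++++++++=-::::--=-------===+++====++=========--------=============-===================
294 :::::::::::::::::::--===--------=-==============----------========-::::----:.. ....:--------------------::::-----------------------------------
246
```

The plate face spans columns 267-365 with its top at row 282, against a prediction of 268-368 and 282. The aim is good.

```bash
python3 -m handwheel '.001 -.002 .04 0 0 0 1;.001 -.002 .08 0 0 0 1;.001 -.002 .1 0 0 0 1;.001 -.002 .11 0 0 0 1;.001 -.002 .11 0 0 0 1'|egrep 'pos|^force';python3 -m handwheel '0 0 0 0 0 0 .85;0 0 0 0 0 0 .6;0 0 0 0 0 0 .4;0 0 0 0 0 0 0;0 0 0 0 0 0 0'|egrep 'pos|orce|open'
```

```text
position: [0.499, 0.2021, 0.0498]
force: [-0.4, 0.5, 0.5]
position: [0.4988, 0.2035, 0.0495]
force: [-0.4, 1.6, 2.4]
opening: 0.78
grasp_force: 30.0
```

Held at 68 mm opening. I lift, and meanwhile refine the body plate position from the first top picture.

```bash
python3 -m handwheel '-.04 0 -.02 0 0 0 0;-.08 0 -.045 0 0 0 0;-.104 0 -.06 0 0 0 0;-.104 0 -.06 0 0 0 0;-.104 0 -.06 0 0 0 0'|egrep 'pos|open|grasp'
python3 - <<'E'
from up import *
c=dict(np.load("top0.npz"));g=c["color"]
im=g.mean(2).astype(int)
for r in range(238,290):print(r,"".join(" .:-=+*#%@"[min(9,v//26)] for v in im[r,300:375]))
# board edges by fit
b=((im>185)).astype(np.uint8);P=lambda px,z:onplane(c,px,z)
lft=[(r,np.argmax(im[r,290:340]>185)+290) for r in range(225,305) if True]
def line(pts): vx,vy,x,y=cv2.fitLine(np.float32(pts),cv2.DIST_HUBER,0,.01,.01).ravel();return vx,vy,x,y
E
```

```text
position: [0.4985, 0.2031, 0.1688]
opening: 0.776
grasp_force: 30.0
238 =-+##%%%%%%%%%%%%%%%%%%%%%%%%%%%%%%%%%%%%%%%%%%%%%%%*==*###++=:::-==+*#####
239 =-+#%%%%%%%%%%%%%%%%%%%%%%%%%%%%%%%%%%%%%%%%%%%%%%%%#*#%#****+=::::--*#####
240 =-=##%%%%%%%%%%%%%%%%%%%%%%%%%%%%%%%%%%%%%%%%%%%%%%%%%%%%*****+-::::-=*####
241 =-=##%%%%%%%%%%%%%%%%%%%%%%%%%%%%%%%%%%%%%%%%%%%%%%%%%%%%******++=-:--+####
242 =-=##%%%%%%%%%%%%%%%%%%%%%%%%%%%%%%%%%%%%%%%%%%%%%%%%%%%%*****##%#+:::-*###
243 =-=##%%%%%%%%%%%%%%%%%%%%%%%%%%%%%%##%%%%%%%%%%%%%%%%%%%%******%%%*-::-=*##
244 =-+#*#%%%%%%%%%%%%%%%%%%%%%%%%%#########%%%%%%%%%%%%%%%%%*+****%%%#+----=*#
245 ==+#*#%%%%%%%%%%######%%%%%%%%%%%%%%%%%%%%%%%%%%%%%%%%%%%++****%%%%#+----+#
246 ==+##%%%%%%%%%#%%%%%%%%%%%%%*##%%%%%%%%%%%%%%%%%%%%%%%%%%******#%%%%*=----+
247 ==+##%%%%%%%%%#%%%%%%%%%%%%*=+*%%%%%%%%%%%%%%%%%%%%%%%%%%******#%%%%#+=----
248 ==+##%%%%%%%%%*%%%%%%%%%%%%+--+#%%%%%%%%%%%%%%%%%%%%%%%%%*+****#%%%%%#+=---
249 ==+##%%%%%%%%#*#%%%%%%%%%%%=:-+#%%%%%%%%%%%%%%%%%%%%%%%%#++****#%%%%%%#*=--
250 ==+#%%%%%%%%%#+#%%%%%%%%%%%=:-*%%%%%%%%%%%%%%%%%%%%%%%%%%*+****#%%%%
[... 2427 characters left out ...]
%+=========-----:::::-====+=+#%%%%%%%%%%%%%%%%%%%%%%%%%%%%%%
282 ====+##%%%%%%%%%+-::::---=+++++++++++#%%%%%%%%%%%%%%%%%%%%%%%%%%%%%%%%%%%%%
283 ====+#%%%%%%%%%%*++++++++#%%%%%%%%%%%%%%%%%%%%%%%%%%%%%%%%%%%%%%%%%%%%%%%%%
284 ===-=#%%%%%%%%%%%%%%%%%%%%%%%%%%%%%%%%%%%%%%%%%%%%%%%%%%%%%%%%%%%%%%%%%%%%%
285 ===-=#%%%%%%%%%%%%%%%%%%%%%%%%%%%%%%%%%%%%%%%%%%%%%%%%%%%%%%%%%%%%%%%%%%%%%
286 ===-=#%%%%%%%%%%%%%%%%%%%%%%%%%%%%%%%%%%%%%%%%%%%%%%%%%%%%%%%%%%%%%%%%%%%%%
287 ===-=#%%%%%%%%%%%%%%%%%%%%%%%%%%%%%%%%%%%%%%%%%%%%%%%%%%%%%%%%%%%%%%%%%%%%%
288 =====%%%%%%%%%%%%%%%%%%%%%%%%%%%%%%%%%%%%%%%%%%%%%%%%%%%%%%%%%%%%%%%%%%%%%%
289 =====#%%%%%%%%%%%%%%%%%%%%%%%%%%%%%%%%%%%%%%%%%%%%%%%%%%%%%%%%%%%%%%%%%%%%%
```

```bash
cat > place.py <<'E'
from up import *
c=dict(np.load("top0.npz"));im=c["color"].mean(2)
s=im[251:273,315:343];w=np.clip(175-s,0,None)
n,l=cv2.connectedComponents((s<150).astype(np.uint8))
ct=[]
for i in range(1,n):
    m=cv2.dilate((l==i).astype(np.uint8),np.ones((3,3)))*w; yy,xx=np.mgrid[:22,:28];ct.append([ (xx*m).sum()/m.sum()+315,(yy*m).sum()/m.sum()+251])
ct=np.array(ct);B=onplane(c,ct,.046);bc=B.mean(0)
bx,an=None,None
(_,_),(_,_),ang=cv2.minAreaRect(np.float32(B[:,:2]*1000))
E
python3 - <<'E'
from place import *
print(len(ct),bc.round(4),ang,cv2.minAreaRect(np.float32(B[:,:2]*1000)))
pin=onplane(c,[[328.3,249],[330.3,275]],.0585);print("pins",pin.round(4),np.linalg.norm(pin[0]-pin[1]),pin.mean(0),np.degrees(np.arctan2(*(pin[0]-pin[1])[[1,0]])))
E
```

```text
21 [ 0.5488 -0.0668  0.046 ] 5.083312511444092 ((551.7731323242188, -64.87322998046875), (40.17561340332031, 52.591583251953125), 5.083312511444092)
pins [[ 0.5743 -0.0665  0.0585]
 [ 0.5197 -0.0715  0.0585]] 0.05474530749244834 [ 0.54700352 -0.06897634  0.0585    ] 5.257700064362555
```

```bash
cat >> place.py <<'E'
def TF(yaw):
    y=np.radians(yaw);X=np.array([np.cos(y),np.sin(y),0]);Z=np.array([0,0,-1.]);P=np.c_[X,np.cross(Z,X),Z]
    return P@PU.T@TR,P
def target(ctr,yaw,up):   # ctr = wanted plate centre
    T,P=TF(yaw);return T,np.array(ctr)-P@[.0007,0,.0018]+[0,0,up]
E
python3 - <<'E'
from place import *
print(ct.round(1).tolist())
T,G1=target([.549-.09,-.070,.054],4.8,.12);print(T.round(3))
goal(bot,T,G1)
E
```

```text
[[328.1, 251.0], [318.4, 254.7], [323.5, 254.3], [328.8, 254.2], [334.1, 253.9], [339.3, 256.3], [329.2, 259.4], [334.2, 259.2], [315.0, 265.5], [318.8, 260.1], [323.6, 260.0], [319.1, 265.1], [324.0, 264.9], [329.6, 264.5], [334.5, 264.5], [339.9, 264.3], [329.8, 269.5], [334.9, 269.3], [340.3, 269.1], [319.2, 270.5], [324.5, 270.0]]
[[ 0.863  0.084  0.498]
 [ 0.072 -0.996  0.042]
 [ 0.5    0.    -0.866]]
t 29.4 d [-0.1071 -0.0171  0.2513] rot [23.9  71.5  89.88] rows 13.7 q [ 35.  49.  77. -45.  96.  49.]
```

```bash
python3 -m handwheel '-.06 0 .05 12 36 45 0;-.06 0 .05 12 36 45 0;-.06 0 .05 12 36 45 0;-.06 0 .05 12 36 45 0;-.06 0 .05 12 36 45 0;-.06 0 .05 12 36 45 0;-.06 0 .05 12 36 45 0;-.107 -.017 .2513 23.9 71.5 89.88 0;-.107 -.017 .2513 23.9 71.5 89.88 0;-.107 -.017 .2513 23.9 71.5 89.88 0;-.107 -.017 .2513 23.9 71.5 89.88 0;-.107 -.017 .2513 23.9 71.5 89.88 0;-.107 -.017 .2513 23.9 71.5 89.88 0;-.107 -.017 .2513 23.9 71.5 89.88 0;-.107 -.017 .2513 23.9 71.5 89.88 0;-.107 -.017 .2513 23.9 71.5 89.88 0;-.107 -.017 .2513 23.9 71.5 89.88 0;-.107 -.017 .2513 23.9 71.5 89.88 0'|egrep 'time|pos|open|grasp'
python3 - <<'E'
from place import *
from rig import capture
T,G1=target([.549-.09,-.070,.054],4.8,.12);goal(bot,T,G1)
print("grid",onplane(c,[[329.3,262.0]],.046).round(4))
w,s=wrist(capture,bot);np.savez("w13.npz",**w)
p=proj(w,np.array([[.549,-.07,.046],[.577,-.068,.071],[.521,-.072,.071]]));print(p.round(0).tolist())
g=w["color"].mean(2).astype(int);u,v=p[0].astype(int)
for r in range(max(v-70,0),min(v+70,480),3):print(r,"".join(" .:-=+*#%@"[min(9,q//26)] for q in g[r,u-75:u+75]))
print(u-75)
E
```

```text
time_s: 31.2
position: [0.4795, -0.0681, 0.134]
opening: 0.781
grasp_force: 30.0
t 31.2 d [ 0.0025  0.0002 -0.0003] rot [-0.02  0.29 -0.28] rows 0.0 q [-35.  21. 129.  74.  19. -19.]
grid [[ 0.5487 -0.0694  0.046 ]]
[[328.0, 208.0], [329.0, 164.0], [328.0, 231.0]]
137 ------------------=+**++******************************************************************************************************************************
140 ------------------=+**++******************************************************************************************************************************
143 ------------------=***++******************************************************************************************************************************
146 ------------------=***++******************************************************************************************************************************
149 ------------------=***++*******************************************************************************************************************++=++******
152 ------------------+***++********************************
[... 5753 characters left out ...]
+===+******+====+++++++++++==+******+=====++++++++++==+*****+=-+************
266 +==**#***=====++++++++=====+***#**+====+++++++++=====+*##***+====++++++++++===+**##**+====++++++++++====+**#**+=====+++++++++====+****+=-+************
269 +=+***#**++===============+***#****=-======+========+********+======+++======+****#***+======+++=======+*******+======+++++=====+*****+=-+************
272 ++**##*****+=----=--===+***#*##******++==========+***###*#****==---=====---=****#*******++===========+**********==============+*******+=-=***********=
275 ++******#**************##*###*#***#*#*##*********#*##****####*#******************##*****#*******************************+************+=--=+**********+
252
```

The wrist view shows the body plate grid (5x4 blobs at rows 188-227, columns 300-356), both pins, and the held plate's domes below. I measure both in the same picture.

```bash
cat > meas.py <<'E'
from place import *
w=dict(np.load("w13.npz"));g=w["color"].mean(2)
r=g[183:229,290:360];n,l,st,ce=cv2.connectedComponentsWithStats((r<105).astype(np.uint8))
q=np.array([ce[i] for i in range(1,n) if 15<st[i][4]<60])+[290,183]
W=onplane(w,q,.046)
E
python3 - <<'E'
from meas import *
print(len(q),q.round(0).tolist(),W.mean(0).round(4),cv2.minAreaRect(np.float32(W[:,:2]*1000)))
# held plate dome row: predicted vs seen
s=bot.read_state();T=s["tcp_rot"];G=s["position"]-.0465*T[:,2]
P=T@(PU.T@TR).T
ctr=G+P@[.0007,0,.0018];print("plate ctr",ctr.round(4),"tilt",np.degrees(np.arccos(-P[2,2])).round(2),"yaw",np.degrees(np.arctan2(P[1,0],P[0,0])).round(2))
pts=np.array([[.032,y,-.008] for y in(-.034,-.006,.006,.034)]+[[.022,-.006,-.008],[.022,.006,-.008]])
print(proj(w,pts@P.T+ctr).round(1).tolist())
gg=g.astype(int)
for rr in range(231,300,3):print(rr,"".join(" .:-=+*#%@"[min(9,v//26)] for v in gg[rr,245:400]))
E
```

```text
20 [[302.0, 189.0], [315.0, 189.0], [328.0, 189.0], [341.0, 189.0], [353.0, 189.0], [302.0, 201.0], [315.0, 201.0], [328.0, 201.0], [341.0, 201.0], [354.0, 201.0], [302.0, 213.0], [315.0, 213.0], [328.0, 213.0], [341.0, 213.0], [354.0, 213.0], [302.0, 225.0], [315.0, 225.0], [328.0, 225.0], [341.0, 225.0], [354.0, 225.0]] [ 0.5501 -0.07    0.046 ] ((550.197509765625, -70.05584716796875), (32.820735931396484, 44.11704635620117), 4.487532138824463)
plate ctr [ 0.4577 -0.0699  0.173 ] tilt 0.29 yaw 4.69
[[240.1, 228.3], [303.6, 228.2], [330.9, 228.1], [394.5, 228.0], [303.4, 250.3], [331.2, 250.2]]
231 *********************************************************************++*********=------++*****************************************************************+
234 *******************************************************************************+-::::::--=+***************************************************************+
237 ******************************************************************************+=::::::::--+***************************************************************+
240 *********=---
[... 2482 characters left out ...]
==============+*****#****+=====+++++===+********+=+*********
288 ******++**#****+==+++++++++++====+**###**+===+++++++++++===+**###**+====++++++++++===+****#**+===+++++++++++===+*##***+=====++++++++++==+******+=+*********
291 **##**++**##**+====+++++++++=====+**###*+=====++++++++++===+**##**+====+++++++++++===+**#*#*+====+++++++++++===+******=====+++++++++++===+*****+=+*********
294 *****+++******+===============--=++******+=-===============+******+=--======+======-==******+==-===============+******+=----====+========+*****+==+*******+
297 :::::::::::::::::::::::::::::::::::::::::::::::::::::::::::::::::::::::::::::::::::::::::::::::::::::::::::::::::::::::::::::::::::::::::::::::::::::::::::
```

Body plate centre is (0.5501, -0.0700) with yaw 4.5°. The held plate matches its predicted outline, apart from a +1.4 mm offset along its y and -0.8 mm along its x. I apply that correction.

```bash
cat >> place.py <<'E'
def target(ctr,yaw,up):
    T,P=TF(yaw);return T,np.array(ctr)-P@[-.0001,.00145,.0018]+[0,0,up]
E
python3 - <<'E'
from place import *
for u in(.04,.0):
    T,G1=target([.5501,-.0700,.054],4.5,u);goal(bot,T,G1)
E
```

```text
t 31.25 d [0.0417 0.0065 0.1146] rot [-0.17  0.28  0.13] rows 2.4 q [-35.  21. 129.  74.  19. -19.]
t 31.25 d [0.0219 0.0065 0.1494] rot [-0.17  0.28  0.13] rows 3.0 q [-35.  21. 129.  74.  19. -19.]
```

```bash
python3 -m handwheel '.03 .003 .02 0 0 0 0;.045 .005 .06 0 0 0 0;.0417 .0065 .1 -.1 .2 .1 0;.0417 .0065 .1146 -.17 .28 .13 0;.0417 .0065 .1146 -.17 .28 .13 0;.0417 .0065 .1146 -.17 .28 .13 0;.0417 .0065 .1146 -.17 .28 .13 0'|egrep 'time|pos|^force|grasp'
python3 - <<'E'
from place import *
for u in(.04,.02,.012,0):
    T,G1=target([.5501,-.0700,.054],4.5,u);goal(bot,T,G1)
E
```

```text
time_s: 31.95
position: [0.5749, -0.0667, 0.0585]
force: [-0.3, -0.5, -1.0]
grasp_force: 30.0
t 31.95 d [-0.003  -0.0002  0.0018] rot [ 0.08 -0.26  0.25] rows 0.1 q [-27.  36. 120.  99.  15. -37.]
t 31.95 d [-0.013  -0.0002  0.019 ] rot [ 0.08 -0.26  0.25] rows 0.5 q [-27.  36. 120.  99.  15. -37.]
t 31.95 d [-0.0171 -0.0002  0.0259] rot [ 0.08 -0.26  0.25] rows 0.6 q [-27.  36. 120.  99.  15. -37.]
t 31.95 d [-0.0231 -0.0003  0.0363] rot [ 0.08 -0.26  0.25] rows 0.9 q [-27.  36. 120.  99.  15. -37.]
```

```bash
python3 -m handwheel '-.004 -.0002 .004 0 -.2 .2 0;-.004 -.0002 .004 0 -.2 .2 0;-.008 -.0002 .011 0 -.2 .2 0;-.0115 -.0002 .0168 0 -.2 .2 0;-.0115 -.0002 .0168 0 -.2 .2 0;-.0115 -.0002 .0168 0 -.2 .2 0'|egrep 'time|pos|^force|grasp'
python3 - <<'E'
from place import *
for u in(.02,.012,0.004):
    T,G1=target([.5501,-.0700,.054],4.5,u);goal(bot,T,G1)
E
```

```text
time_s: 32.55
position: [0.574, -0.0673, 0.0383]
force: [0.8, -0.6, -1.5]
grasp_force: 30.0
t 32.55 d [-0.002  -0.0006  0.0021] rot [ 0.12 -0.11 -0.01] rows 0.1 q [-27.  39. 121. 110.  16. -48.]
t 32.55 d [-0.006  -0.0006  0.009 ] rot [ 0.12 -0.11 -0.01] rows 0.2 q [-27.  39. 121. 110.  16. -48.]
t 32.55 d [-0.01   -0.0006  0.0159] rot [ 0.12 -0.11 -0.01] rows 0.4 q [-27.  39. 121. 110.  16. -48.]
```

```bash
python3 -m handwheel '-.002 -.0006 .002 0 0 0 0;-.004 -.0006 .0055 0 0 0 0;-.006 -.0006 .009 0 0 0 0;-.006 -.0006 .009 0 0 0 0'|egrep 'time|pos|^force|grasp'
python3 - <<'E'
from place import *
for u in(.012,0.004,0):
    T,G1=target([.5501,-.0700,.054],4.5,u);goal(bot,T,G1)
E
```

```text
time_s: 32.95
position: [0.5732, -0.0667, 0.027]
force: [0.2, -0.2, -1.1]
grasp_force: 30.0
t 32.95 d [ 0.0003  0.     -0.0004] rot [ 0.11 -0.08 -0.03] rows 0.0 q [-27.  40. 121. 116.  17. -55.]
t 32.95 d [-0.0037  0.      0.0065] rot [ 0.11 -0.08 -0.03] rows 0.2 q [-27.  40. 121. 116.  17. -55.]
t 32.95 d [-0.0057  0.      0.01  ] rot [ 0.11 -0.08 -0.03] rows 0.2 q [-27.  40. 121. 116.  17. -55.]
```

Plate bottom is now 13 mm below the pin tops with no contact force, so it is threaded over both pins. I go down to seat it.

```bash
python3 -m handwheel '-.002 0 .0035 0 0 0 0;-.0037 0 .0065 0 0 0 0;-.0048 0 .0085 0 0 0 0;-.0048 0 .0085 0 0 0 0'|egrep 'pos|^force';python3 -m handwheel '-.0005 0 .0008 0 0 0 0;-.001 0 .0016 0 0 0 0;-.001 0 .0016 0 0 0 0'|egrep 'pos|^force|time'
```

```text
position: [0.5732, -0.0666, 0.0168]
force: [0.1, 0.6, -1.4]
time_s: 33.65
position: [0.5732, -0.0666, 0.0149]
force: [0.4, 0.2, -0.8]
```

```bash
python3 -m handwheel '-.0005 0 .0009 0 0 0 0;-.0005 0 .0009 0 0 0 0'|egrep 'pos|^force';python3 -m handwheel '-.0005 0 .0009 0 0 0 0;-.0005 0 .0009 0 0 0 0'|egrep 'pos|^force|time'
```

```text
position: [0.5733, -0.0666, 0.0145]
force: [-2.4, 0.3, 3.8]
time_s: 34.05
position: [0.5734, -0.0666, 0.0143]
force: [-4.7, -0.3, 10.5]
```

```bash
python3 -m handwheel '0 0 0 0 0 0 .85;0 0 0 0 0 0 1;0 0 0 0 0 0 1;0 0 0 0 0 0 1;0 0 -.03 0 0 0 1;0 0 -.06 0 0 0 1;0 0 -.09 0 0 0 1;0 0 -.12 0 0 0 1;0 0 -.12 0 0 0 1'|egrep 'time|pos|open|^force'
python3 - <<'E'
from place import *
from rig import capture
w,s=wrist(capture,bot);np.savez("w14.npz",**w)
y=np.radians(4.5);P=np.c_[[np.cos(y),np.sin(y),0],[np.sin(y),-np.cos(y),0],[0,0,-1]]
pts=np.array([[sx*.027,sy*.029,-.008] for sx in(1,-1) for sy in(-1,1)]+[[.022,-.006,-.008],[.022,.006,-.008]])
p=proj(w,pts@P.T+[.5501,-.07,.054]);print(p.round(1).tolist(),s["joint_positions"].round(0))
g=w["color"].mean(2).astype(int)
for rr in range(int(p[:,1].min())-15,int(p[:,1].max())+20,3):print(rr,"".join(" .:-=+*#%@"[min(9,v//26)] for v in g[rr,int(p[:,0].min())-25:int(p[:,0].max())+25]))
print(int(p[:,0].min())-25)
E
```

```text
time_s: 34.95
position: [0.5126, -0.0711, 0.1189]
force: [0.7, -0.3, -0.3]
opening: 0.997
[[282.5, 200.3], [358.9, 200.5], [280.3, 270.5], [361.1, 270.6], [312.8, 206.5], [328.7, 206.6]] [-32.  25. 126.  80.  17. -22.]
185 ---=+***++***********************************************************************************************************************+-
188 ---=+**+++*********************************************************************************************************************+=::
191 ---=+**+++*******************************************************************************************************************+=-:::
194 ---=***+=+******************************************************+++++**********************************************************+=+*
197 ---=+**+=+***************************************************+=-:::::-+************************************************************
200 ---+***++******************+========+==++=++=============+***+-::::::-=+++++++++++++++++++++++++++++++++***************************
203 --=+***++******************+++++++***********************+***
[... 3182 characters left out ...]
================
275 ***+=+***========+******************************************+=:::::::::--+**************************************+=----=++++++++++++
278 ***+++************+=--:---------------------------------=+**+=:::::::-=---------------------------------------=+*******************
281 ***+++***************+=-:-::---=+++++++=============--=+*****+=--=++****++=============--------------::--=++***********************
284 ***++****************+=---=+*************************************************************************++++**************************
287 ***++****************=----=+*******************************************************************************************************
255
```

The cap plate is seated: its inner rim corner is seen at (282,200) against a prediction of (282.5,200.3), and both pins show in the notches. Next I go to the grip post, looking at it from beside first.

```bash
cat > clamp.py <<'E'
from place import *
YF=np.radians(4.5);RF=np.array([[np.cos(YF),-np.sin(YF)],[np.sin(YF),np.cos(YF)]])
HG=np.array([.5501,-.0700])+RF@[.06,-.085]
def grip(q): return HG+RF@(.135*np.array([-np.cos(.58-q),-np.sin(.58-q)]))
TD=Rzy([0,0,-1],np.r_[RF@[0,-1],0])
E
python3 - <<'E'
from clamp import *
print(HG,grip(0),grip(.52))
goal(bot,TD,np.r_[grip(0)+[-.07,0],.15])
E
```

```text
[ 0.61658406 -0.15003043] [ 0.50981437 -0.23264539] [ 0.48287754 -0.16867353]
t 35.0 d [-0.0817  0.155  -0.0301] rot [  0.2  -30.19  -0.04] rows 3.6 q [-32.  25. 126.  80.  17. -22.]
```

```bash
python3 -m handwheel '-.03 .03 -.04 0 -8 0 1;-.06 .08 -.04 0 -20 0 1;-.0817 .12 -.0301 .2 -30.19 0 1;-.0817 .155 -.0301 .2 -30.19 0 1;-.0817 .155 -.0301 .2 -30.19 0 1;-.0817 .155 -.0301 .2 -30.19 0 1;-.0817 .155 -.0301 .2 -30.19 0 1;-.0817 .155 -.0301 .2 -30.19 0 1;-.0817 .155 -.0301 .2 -30.19 0 1'|egrep 'time|pos|open|^force'
python3 - <<'E'
from clamp import *
from rig import capture
w,s=wrist(capture,bot);np.savez("w15.npz",**w);goal(bot,TD,np.r_[grip(0)+[-.07,0],.15])
p=proj(w,np.array([[*grip(0),.086],[*grip(0),.048],[*HG,.05]]));print(p.round(0).tolist())
g=w["color"].mean(2).astype(int);u,v=p[0].astype(int)
for rr in range(max(v-45,0),v+60,3):print(rr,"".join(" .:-=+*#%@"[min(9,q//26)] for q in g[rr,u-70:u+60]))
print(u-70)
E
```

```text
time_s: 35.9
position: [0.4399, -0.2313, 0.1005]
force: [-0.8, 0.1, 0.2]
opening: 0.997
t 35.95 d [ 0.0004  0.0023 -0.0028] rot [-0.38  0.19 -0.02] rows 0.1 q [-41.  29. 105.   0.  46.  45.]
[[331.0, 142.0], [329.0, 143.0], [205.0, -52.0]]
97 ####################*+----=+**######################****##############################*####*+===================+=========+=+=====
100 #######################*+---=++*#####################*****############################*####*+=====================================
103 #########################*+---=+**#####################*****##########################*####*+=====================================
106 ##########################+-----=+*######################*****#######################***###*======================================
109 ############################*+---=++*######################*****#####################***###*+=====================================
112 ##############################*+---=++*######################*****###################*+*###*======================================
115 #################################*+--=+**######
[... 3167 characters left out ...]
=====================
187 ##############################%#################################################%%#*++####+=======================================
190 ###################################################################################*++###*+=======================================
193 ###################################################################################*+*###*+=======================================
196 #########******+=---=+############################################**++++**#########++*###*+=======================================
199 #####*+==----------------=+*####################################*+++****+++*##%%##*++*###*+=======================================
260
```

The post top is at (331,143) against a prediction of (331,142), so the clamp geometry is confirmed. I move over it, go down and pinch.

```bash
python3 - <<'E'
from clamp import *
goal(bot,TD,np.r_[grip(0),.15]);goal(bot,TD,np.r_[grip(0),.071])
E
python3 -m handwheel '.04 .0023 -.0028 -.4 .2 0 1;.07 .0023 -.0028 -.4 .2 0 1;.07 .0023 -.0028 -.4 .2 0 1;.07 .0023 -.0028 -.4 .2 0 1'|egrep 'pos'
python3 - <<'E'
from clamp import *
goal(bot,TD,np.r_[grip(0),.071])
s=bot.read_state();R0=s["tcp_rot"]
a=grip(0)
for q in(.1,.2,.3,.4,.48,.54):print(q,(R0.T@np.r_[grip(q)-a,0]).round(4))
E
```

```text
t 35.95 d [ 0.0702  0.0077 -0.0031] rot [-0.38  0.19 -0.02] rows 1.4 q [-41.  29. 105.   0.  46.  45.]
t 35.95 d [0.0704 0.0082 0.0759] rot [-0.38  0.19 -0.02] rows 2.1 q [-41.  29. 105.   0.  46.  45.]
position: [0.509, -0.2268, 0.1041]
t 36.35 d [0.0004 0.0057 0.0796] rot [0.13 0.02 0.12] rows 1.6 q [-35.  32.  97.  -0.  51.  50.]
0.1 [-0.0068 -0.0117 -0.    ]
0.2 [-0.0124 -0.0239 -0.0001]
0.3 [-0.0167 -0.0367 -0.0001]
0.4 [-0.0198 -0.0499 -0.0001]
0.48 [-0.0213 -0.0605 -0.0001]
0.54 [-0.0218 -0.0686 -0.0002]
```

```bash
python3 -m handwheel '.0004 .0057 .03 0 0 0 1;.0004 .0057 .06 0 0 0 1;.0004 .0057 .075 0 0 0 1;.0004 .0057 .0796 0 0 0 1;.0004 .0057 .0796 0 0 0 1'|egrep 'pos|^force'; python3 -m handwheel '0 0 0 0 0 0 .5;0 0 0 0 0 0 .2;0 0 0 0 0 0 0;0 0 0 0 0 0 0;0 0 0 0 0 0 0;0 0 0 0 0 0 0;0 0 0 0 0 0 0;0 0 0 0 0 0 0;0 0 0 0 0 0 0;0 0 0 0 0 0 0;0 0 0 0 0 0 0'|egrep 'pos|orce|open|time'
```

```text
position: [0.509, -0.2342, 0.0246]
force: [0.6, -0.3, 0.7]
time_s: 37.95
position: [0.5101, -0.2315, 0.025]
force: [3.1, 9.2, 2.2]
opening: 0.181
grasp_force: 30.0
```

```bash
python3 -m handwheel '-.0034 -.006 0 0 0 0 0;-.0068 -.0117 0 0 0 0 0;-.0096 -.018 0 0 0 0 0;-.0124 -.0239 0 0 0 0 0;-.0146 -.03 0 0 0 0 0;-.0167 -.0367 0 0 0 0 0;-.0183 -.0433 0 0 0 0 0;-.0198 -.0499 0 0 0 0 0;-.0206 -.055 0 0 0 0 0;-.0213 -.0605 0 0 0 0 0;-.0216 -.064 0 0 0 0 0;-.0216 -.0665 0 0 0 0 0;-.0216 -.0665 0 0 0 0 0;-.0216 -.0665 0 0 0 0 0;-.0216 -.0665 0 0 0 0 0'|egrep 'time|pos|orce|open'
python3 - <<'E'
from clamp import *
s=bot.read_state();G=(s["position"]-.0465*s["tcp_rot"][:,2])[:2]-HG
v=RF.T@G;print("q",.58-np.arctan2(-v[1],-v[0]),np.linalg.norm(v))
E
```

```text
time_s: 39.45
position: [0.4811, -0.1731, 0.0249]
force: [-8.6, -12.2, 2.1]
opening: 0.176
grasp_force: 30.0
q 0.49245632480897095 0.13724175196068314
```

```bash
python3 -m handwheel '.0015 -.002 0 0 0 0 0;.0015 -.004 0 0 0 0 0;.0015 -.004 0 0 0 0 0;.0015 -.004 0 0 0 0 0;.0015 -.004 0 0 0 0 0'|egrep 'time|pos|orce|open'
python3 - <<'E'
from clamp import *
from rig import capture
s=bot.read_state();G=(s["position"]-.0465*s["tcp_rot"][:,2])[:2]-HG
v=RF.T@G;print("q",.58-np.arctan2(-v[1],-v[0]),np.linalg.norm(v))
w,_=wrist(capture,bot);t=dict(capture("scene"))
y=np.radians(4.5);P=np.c_[[np.cos(y),np.sin(y),0],[np.sin(y),-np.cos(y),0],[0,0,-1]]
pts=np.array([[sx*.032,sy*.034,-.008] for sx,sy in((1,1),(1,-1),(-1,-1),(-1,1))])@P.T+[.5501,-.07,.054]
for n,c in(("w",w),("s",t)):
    p=proj(c,pts);print(n,p.round(0).tolist());g=c["color"].mean(2).astype(int)
    a,b=np.clip(p.min(0)-12,0,None).astype(int);e,f=p.max(0).astype(int)+12
    for rr in range(b,min(f,480),3):print(rr,"".join(" .:-=+*#%@"[min(9,q//26)] for q in g[rr,a:min(e,640)]))
    print(a)
E
```

```text
time_s: 39.95
position: [0.4805, -0.1682, 0.0248]
force: [-12.8, -10.9, 5.0]
opening: 0.173
grasp_force: 30.0
q 0.5278467915545801 0.13688609569715335
w [[168.0, 38.0], [3.0, 44.0], [29.0, 202.0], [182.0, 201.0]]
25 ======================+*####*+=-----+*###########################################################################################################################################################
28 ======--==-=-==========*####**=-----=*###########################################################################################################################################################
31 ============-=-==-=-===+*####*+=--:-=+###########################################################################################################################################################
34 ====-==================+*####*+=-:::--+*#########################################################################################################################################################
37 ========================+*###**+--:::--+*####################################*******************
[... 12056 characters left out ...]
=**+@@@@*%*%@+@@%+++++++++++++++++++
244 --===-=----=------*@@%%*::*%#@#*#%%%+*+@#%*%@#+++++++++++++++
247 ==-----=-=---=@@%+#@@@@*##%@@#%%%@@%%%%#%%%%*=#@@#+++++++++++
250 --=--=----=-----+%@%%#%%%%-*#%@@+#*%@@+##@@@@@@#*+=++++++++++
253 -=---=--=---@%--====#@@@@#%%#@%%%%#%====##%+======+#+++++++++
256 -==-==---@@@@@------=--+%@%@#%#%@@@@@%-:-====*@@@*-@@+*%@*+++
259 ---------@@@@@@-=::::--==-=#@@@@%+=--=+*@@@@*===-*#@@@@@@-*@%
262 ...@@@@@@@@%#########:::--=-=======*@@@++-=**-----#@@@@@@@@@@
265 -=:*%@@*#################:::--=%@@*+==-*-=----*@@@@@@@@@@@@@@
268 %%%%%%%%%*%%%@@############+:---=+--=----*@@@@@@@@@@@@@@@@@@@
271 .-=%%%%%%%%*###%#@#####+---@@::-----*@@@@@@@@@@@@@@@@@@@@@@@@
278
```

The cap plate is still seated where predicted (far-left corner at (3,44), near-right at about (182,200)). The arm is at about q = 0.53 with a 30 N grip, so I hand in.

```bash
python3 -c "
from rig import bot
print(bot.hand_in())"
```

```text
the job is handed in; nothing more can be done
None
```

The cap plate is seated mouths down over both pins and released, the clamp arm is held past its third click (about 0.53 rad, 30 N grip), and the job was handed in at about 40 s; no verdict came back. The plate toppled off its end onto the stand's edge once during the turn-over, after a missed regrip, and I recovered it.

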